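# Tare the weighing bowl on the counting scale, then add a fitting

### The job

Set the empty blue bowl level on the scale's steel platter and slide it gently home into the corner, touching both blue stops, then let go of it. With the bowl still empty, press the orange tare key gently nearly to the bottom, hold it there for a good second and let it come up. Then lower (do not drop) the orange-capped fitting from the red tray into the bowl, leaving the bowl home against the stops and everything else where it is.

Things in the scene. Friction and masses are not known exactly. Their poses are not given: they have to be found in the camera images.
- scale: White counting scale, fixed, 310 by 250 mm, origin under it on the table; x away from the robot, y to the left, z up. Its flat steel platter (top 58 mm above the table) reaches from -82 to +122 mm in x and -107 to +107 mm in y and does not move. Delicate: the bowl must never press on platter or stops with more than 25 N; 3 to 5 N is plenty.
- seat (a point): Where the bowl belongs: the point on the platter's top under the centre of a bowl that touches both stops (52 mm in x, 37 mm in y from scale, 58 mm up; same axes). The stops are two upright blue walls, 8 mm thick and 25 mm higher than the platter, forming a corner: their inner faces lie 53 mm from this point, one at +x (rear), one at +y (left).
- bowl_mid (a point): Centre of the empty weighing bowl, half-way up (22.5 mm above its underside). Blue plastic, round, 104 mm across at the foot, 110 mm at the rim, 45 mm high, walls and floor 4 mm thick, about 110 to 180 g. One straight handle runs out level along its -x axis; z up.
- bowl_grip (a point): Middle of the bowl's handle, where to grip it: 88 mm from the bowl's axis along the bowl's -x, 38 mm above its underside. The handle is a bar 14 mm wide (y), 12 mm high (z), from 52 to 110 mm from the axis. It must point away from both stops (towards the robot) when the bowl is home.
- key_spot (a point): Point on top of the scale's console (45 mm above the table) right below the centre of the tare key, at the scale's front right; axes as scale. The round orange key (30 mm across) sits on a black post 42 mm square, set to a different height each time and not measured: the key's face is 14 to 30 mm above this point. Find it by feel.
- tare (a joint): Travel of the orange tare key, m: 0 up, 0.005 bottomed, it springs back. It needs about 0.5 N to start, 4.5 N to count as pressed (0.003 or deeper), 7.3 N to bottom; beyond that it is rigid. More than 14 N on the key damages it.
- part_mid (a point): Centre of the fitting to be weighed: a white plastic bar with an orange cap at its +x end, 70 mm long (x), 22 mm wide (y), 22 mm high (z), about 60 g, lying in the red tray, whose floor is 4 mm thick and whose wall is 22 mm high. The cap end is solid; grip it across its width at its middle.
- spare_mid (a point): Centre of the other fitting in the red tray, same shape and size but with a green cap: leave it in its place.
- tray: Red tray of the two fittings, fixed, 170 mm (x) by 200 mm (y), wall 4 mm thick and 22 mm high; origin under its centre.
Not all that is in view belongs to the job. Leave any turquoise or yellow look-alike of the part that bears part_mid alone.

How it is judged:
By the outcome, as a careful person would: the job done as asked, in the order asked, and still so for the second after the job is handed in, with the robot touching nothing.
It also fails if it takes over 72 s, if anything falls off the work surface, if the arm or the gripper's body presses on something with over 40 N, if the wrist force passes 120 N, or if a joint passes its speed limit or range.

### The arm

A 7-joint arm with a two-finger parallel gripper is mounted at the origin on the work surface. World frame = base frame: x ahead of the robot, y to its left, z up, the work surface at z = 0. Lengths are in m, angles in rad, forces in N, time in s.
With the tool pointing down it reaches from about 0.425 to 0.875 m from the base axis. Payload 8.4 kg.
Tool frame: the origin (TCP) lies midway between the tips of the shut fingers; the grasp point (between the pads) lies env.hold_point_z behind it (env.hold_point_z is the distance from the TCP to the grasp point, in m); z points along the fingers, y is the direction in which the jaws open and shut (so a half turn about z gives the same grasp; the last joint's range is limited). The gripper opens to 87 mm and grips with 3 to 60 N. Pads are 19 mm wide; open, the fingers measure 117 mm over their backs; the gripper's body (75 mm by 190 mm) begins 51 mm behind the grasp point.
Start: joints at [-1.261, 0.333, 0.04, 1.465, -0.013, 1.343, -0.059], TCP at [0.258, 0.596, 0.193] pointing down, gripper open.
Joint ranges: [-2.58, 2.58], [-0.38, 2.09], [-1.3, 1.39], [0.25, 2.4], [-1.5, 4.64], [0.08, 2.09], [-2.65, 2.65]. Speed limits (rad/s): [2.22, 2.22, 2.79, 2.79, 3.14, 3.14, 3.14].

### API

Orientations are given as a rotation vector (axis times angle).
In Python, from plant import env gives the robot as it stands.
- The arm moves only by the tool drive_tool, never from a script. Its argument "rows" is a list of rows, each a list of 7 numbers: the shift along the world's x, y, z in cm, then the turn, a rotation vector about the world's x, y, z in degrees, then the finger opening in cm, from 0 to 8.7. A call has 1 to 12 rows; each row shifts and turns the commanded pose from where the row before left it; what a row does not reach is not made up. A row lasts 1/8 s, in which the tool goes at most 62.5 mm and 10.7 degrees, less where a joint would pass 70% of its speed; a pose out of reach is approached as far as the arm can. A call is refused whole if a number of a shift passes 6.25 or a number of a turn 10.7, either way. A call with a gripper value outside its range is refused whole. The fingers move at their own pace and stop on an object; "grip_force" is the grip in N (left out, the last holds). Time passes only in rows, so rows that do not move let the fingers close. It gives the time, the measured TCP pose, the force and the opening at its end, in the units of the state.
- env.read_state(): the state, without advancing time (a new reading comes with each control period).
- env.capture(name): name is "scene" or "top"; returns the picture (420x560x3 uint8, red, green, blue); there is no depth.
- env.get_calibration(name): a dict with "K" (3x3 intrinsics, pixels), "R" (3x3) and "t" (3): a world point X has camera coordinates R X + t. Camera axes: x right, y down, z forward; pixel columns grow to the right and rows downward; lengths in m; the calibration is good to about 2 mm. A picture is of the moment at which its call begins. get_calibration takes no time and is no camera call.
- env.finish_job(): hands the job in, once; it reports no verdict.
The state is a dict: "time_s": time; "joint_pos": joint angles; "qd": joint speeds; "joint_torque": joint torques, N m; "ee_pos": TCP position; "eef_rot": TCP orientation; "wrist_force": force on the tool from outside, world axes, zero at the start; "moment": the same for the moment, N m; "finger_gap": finger opening in m.
Only numpy, scipy, OpenCV 4.12 (cv2) and the standard library are available. Lean on these libraries where they do the work, as an engineer would, in place of code of your own. Each camera call takes 0.05 s, during which the arm holds its last target.

## Working session

There is one attempt and no reset: what is moved stays moved. The work goes in short steps, Python scripts to look and compute and a tool call to move; the robot and the scene stay as the last step left them, time stands still between calls to the robot, and variables do not carry over. Pictures are saved under pics/ and viewed, and the job is handed in when it is done.

Besides the shell and the picture viewer there is one more tool, called after "Call:" in YAML: its name, and indented under it one key for each argument. drive_tool: Moves the arm, as the interface text tells. Its arguments: {"type":"object","properties":{"rows":{"type":"array"},"grip_force":{"type":"number"}},"required":["rows"]}

```bash
ls; mkdir -p pics; python3 - <<'E'
from plant import env
import cv2,numpy as np
for n in("scene","top"):
    im=env.capture(n); cv2.imwrite(f"pics/{n}0.png",im[:,:,::-1])
    c=env.get_calibration(n); print(n,np.array(c["K"]).round(1).tolist(),np.array(c["R"]).round(4).tolist(),np.array(c["t"]).round(4).tolist())
s=env.read_state(); print({k:np.round(v,4).tolist() for k,v in s.items()}, env.hold_point_z)
E
```

```text
pics
scene [[378.9, 0.0, 273.7], [0.0, 378.9, 211.4], [0.0, 0.0, 1.0]] [[0.4771, 0.8787, 0.0156], [0.6038, -0.3148, -0.7323], [-0.6386, 0.3588, -0.6808]] [-0.1658, -0.2348, 1.2668]
top [[527.1, 0.0, 285.1], [0.0, 527.1, 213.8], [0.0, 0.0, 1.0]] [[0.0262, -0.9997, -0.0006], [-0.9961, -0.0261, -0.0847], [0.0846, 0.0028, -0.9964]] [-0.0555, 0.4285, 1.3827]
{'time_s': 0.1, 'joint_pos': [-1.2612, 0.3338, 0.0399, 1.4662, -0.0134, 1.3433, -0.0585], 'qd': [-0.001, -0.0013, -0.0007, -0.0005, 0.0004, -0.0004, 0.0001], 'joint_torque': [0.0035, -65.7809, 1.3399, -40.4706, -0.0598, 0.041, 0.0001], 'ee_pos': [0.2582, 0.596, 0.1923], 'eef_rot': [-0.6377, -3.076, 0.0023], 'wrist_force': [0.1181, -1.0493, -0.4575], 'moment': [-0.0224, 0.0148, 0.0134], 'finger_gap': 0.0869} 0.0187
```

View pics/scene0.png

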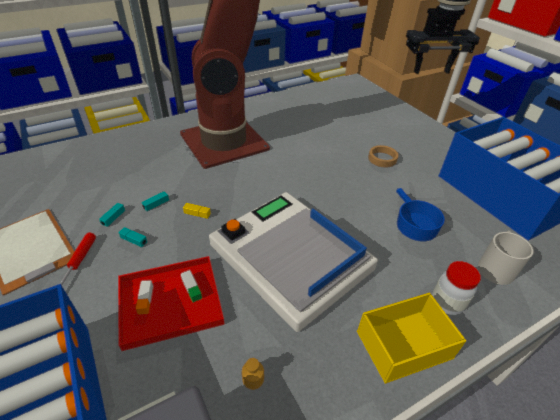

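View pics/top0.png

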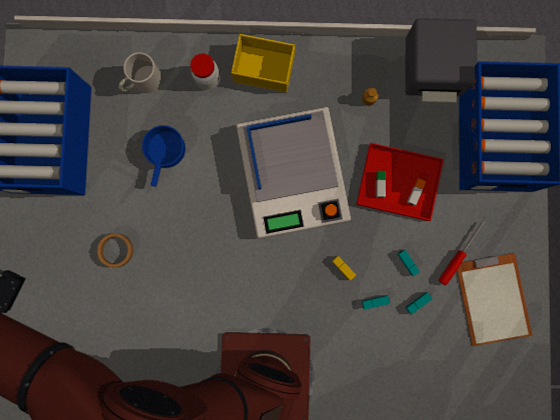

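The top view shows the bowl at about (163,147) with its handle towards (155,184). The scale is near (293,172), the key at (331,210), and the tray at (400,183). In the tray, the green-capped spare is at (381,184) and the orange-capped fitting at (417,192). I'll enlarge these areas.

```bash
python3 - <<'E'
import cv2,numpy as np
im=cv2.imread("pics/top0.png")
def crop(n,x0,y0,x1,y1,s):
    c=cv2.resize(im[y0:y1,x0:x1],None,fx=s,fy=s,interpolation=cv2.INTER_CUBIC)
    for x in range((x0+9)//10*10,x1,10):
        cv2.putText(c,str(x),((x-x0)*s,9),0,.33,(255,255,255),1); cv2.line(c,((x-x0)*s,10),((x-x0)*s,16),(255,255,255),1)
    for y in range((y0+9)//10*10,y1,10):
        cv2.putText(c,str(y),(0,(y-y0)*s),0,.33,(255,255,255),1); cv2.line(c,(20,(y-y0)*s),(28,(y-y0)*s),(255,255,255),1)
    cv2.imwrite(n,c)
crop("pics/c_bowl.png",130,115,200,195,7)
crop("pics/c_scale.png",230,100,358,245,4)
crop("pics/c_tray.png",350,135,450,230,6)
E
```

```text
(no output)
```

View pics/c_bowl.png

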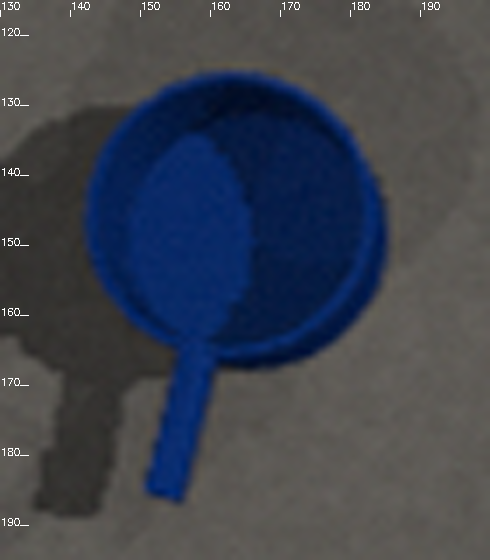

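View pics/c_scale.png

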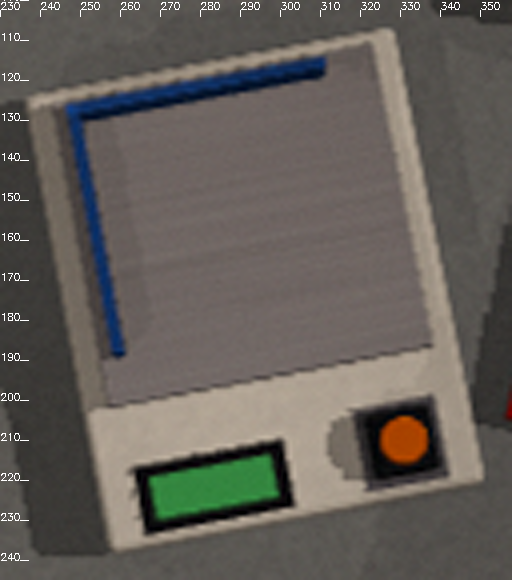

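View pics/c_tray.png

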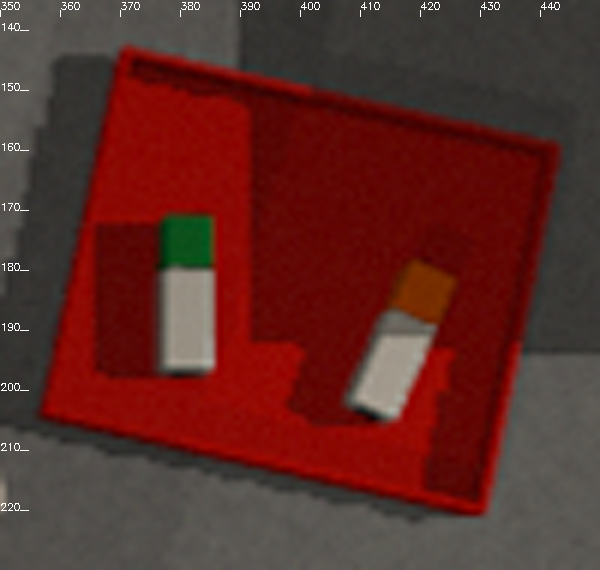

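```bash
cat > h.py <<'E'
import numpy as np, cv2
from plant import env
def px2w(n,u,v,z):
    c=env.get_calibration(n);K,R,t=map(np.array,(c["K"],c["R"],c["t"]))
    d=R.T@np.linalg.solve(K,[u,v,1.]);C=-R.T@t
    return C+d*(z-C[2])/d[2]
def w2px(n,X):
    c=env.get_calibration(n);K,R,t=map(np.array,(c["K"],c["R"],c["t"]))
    p=K@(R@np.asarray(X,float)+t);return p[:2]/p[2]
E
cat > m.py <<'E'
from h import *
P=lambda u,v,z:px2w("top",u,v,z)
ang=lambda a,b:np.degrees(np.arctan2(*(b-a)[[1,0]]))
def show(k,*v):print(k,*[np.round(x,4) for x in v])
rim=[P(142.3,146,.045),P(184.5,146.5,.045),P(163.5,125.2,.045),P(163,166.5,.045)]
show("rim w",np.linalg.norm(rim[0]-rim[1]),np.linalg.norm(rim[2]-rim[3]),"c",(rim[0]+rim[1])/2,(rim[2]+rim[3])/2)
he=P(153.2,186.2,.044);hb=P(157.8,165,.044);show("handle end",he,"bearing",ang(he,hb), ang(he,np.array([(rim[2]+rim[3])[0]/2,(rim[0]+rim[1])[1]/2,0])))
ic=P(251.5,129.5,.083);r=P(311,118.5,.083);l=P(261,188.5,.083)
show("stop corner",ic,"rear edge dir(+90)",ang(ic,r),"left",ang(l,ic))
a,b=P(256.5,202,.058),P(338,187,.058);show("platter front",a,b,np.linalg.norm(a-b),ang(a,b))
for u,v in((258,238),(351,219.5),(326,107),(237,125)):show("body",P(u,v,.045))
show("key",P(331,210,.065))
show("post base..",P(331,210,.059),P(331,210,.075))
for k,(o,e) in dict(part=((420.2,180.2),(411.5,203)),spare=((380.7,171),(380.5,196.5))).items():
    o,e=P(*o,.026),P(*e,.026);show(k,(o+e)/2,np.linalg.norm(o-e),ang(e,o))
for u,v in((370,143),(442,159),(430,220),(357,204)):show("tray",P(u,v,.022))
E
python3 m.py
```

```text
Traceback (most recent call last):
  File "m.py", line 6, in <module>
    show("rim w",np.linalg.norm(rim[0]-rim[1]),np.linalg.norm(rim[2]-rim[3]),"c",(rim[0]+rim[1])/2,(rim[2]+rim[3])/2)
    ~~~~^^^^^^^^^^^^^^^^^^^^^^^^^^^^^^^^^^^^^^^^^^^^^^^^^^^^^^^^^^^^^^^^^^^^^^^^^^^^^^^^^^^^^^^^^^^^^^^^^^^^^^^^^^^^^
  File "m.py", line 4, in show
    def show(k,*v):print(k,*[np.round(x,4) for x in v])
                             ~~~~~~~~^^^^^
numpy._core._exceptions._UFuncNoLoopError: ufunc 'multiply' did not contain a loop with signature matching types (dtype('<U1'), dtype('float64')) -> None
```

```bash
sed -i 's/np.round(x,4) for x in v/x if isinstance(x,str) else np.round(x,4) for x in v/' m.py; python3 m.py
```

```text
rim w 0.1113 0.1105 c [0.5977 0.2809 0.045 ] [0.5989 0.2813 0.045 ]
handle end [0.4911 0.303  0.044 ] bearing -9.4818 -11.579
stop corner [0.6393 0.0474 0.083 ] rear edge dir(+90) -77.8427 left 10.7964
platter front [0.455  0.0303 0.058 ] [ 0.4997 -0.1798  0.058 ] 0.2147 -78.008
body [0.3626 0.0242 0.045 ]
body [ 0.4171 -0.2164  0.045 ]
body [ 0.7145 -0.1455  0.045 ]
body [0.6597 0.0889 0.045 ]
key [ 0.4387 -0.1622  0.065 ]
post base.. [ 0.4392 -0.1627  0.059 ] [ 0.4377 -0.1614  0.075 ]
part [ 0.4973 -0.3895  0.026 ] 0.0656 -20.2901
spare [ 0.5158 -0.2958  0.026 ] 0.0683 0.1776
tray [ 0.6258 -0.2669  0.022 ]
tray [ 0.5874 -0.4599  0.022 ]
tray [ 0.423  -0.4283  0.022 ]
tray [ 0.4605 -0.2345  0.022 ]
```

```bash
cat > m2.py <<'E'
from h import *
im=cv2.imread("pics/top0.png")[104:204,238:318]
cv2.imwrite("pics/c_stop.png",cv2.resize(im[:45,:],None,fx=10,fy=10,interpolation=cv2.INTER_CUBIC))
c=env.get_calibration("top");print("cam",-np.array(c["R"]).T@c["t"])
# fit scale pose (x,y,yaw) by reprojection of known features, both z-consistent
from scipy.optimize import least_squares
obs=[((105,90,58),(251.5,129.5)),((-82,107,58),(256.5,202)),((-82,-107,58),(338,187))]
def W(p,m):
    a=p[2];m=np.array(m)/1000;return [p[0]+m[0]*np.cos(a)-m[1]*np.sin(a),p[1]+m[0]*np.sin(a)+m[1]*np.cos(a),m[2]]
f=lambda p:np.concatenate([w2px("top",W(p,m))-o for m,o in obs])
r=least_squares(f,[.55,-.06,.2]);p=r.x;print(p,np.degrees(p[2]),r.fun.round(2));print("seat",np.round(W(p,(52,37,58)),4))
for n in("top","scene"):
  g=cv2.imread(f"pics/{n}0.png");s=1
  g=cv2.resize(g,None,fx=4,fy=4,interpolation=cv2.INTER_CUBIC)
  for m in((105,90,58),(105,90,83),(113,98,83),(122,107,58),(122,-107,58),(-82,107,58),(-82,-107,58),(52,37,58),(155,125,45),(155,-125,45),(-155,125,45),(-155,-125,45)):
    u=w2px(n,W(p,m));cv2.drawMarker(g,tuple(int(round(q*4+1.5)) for q in u),(0,255,255),0,9,1)
  x0,y0=(232,98) if n=="top" else (205,185)
  cv2.imwrite(f"pics/o_{n}.png",g[y0*4:(y0+145)*4,x0*4:(x0+180)*4])
E
python3 m2.py
```

```text
cam [ 0.31128887 -0.04816484  1.41396586]
[ 0.55851576 -0.05901264  0.19694787] 11.284281631468247 [-0.24  0.58  0.17 -0.81  0.07  0.24]
seat [ 0.6023 -0.0126  0.058 ]
```

View pics/o_top.png

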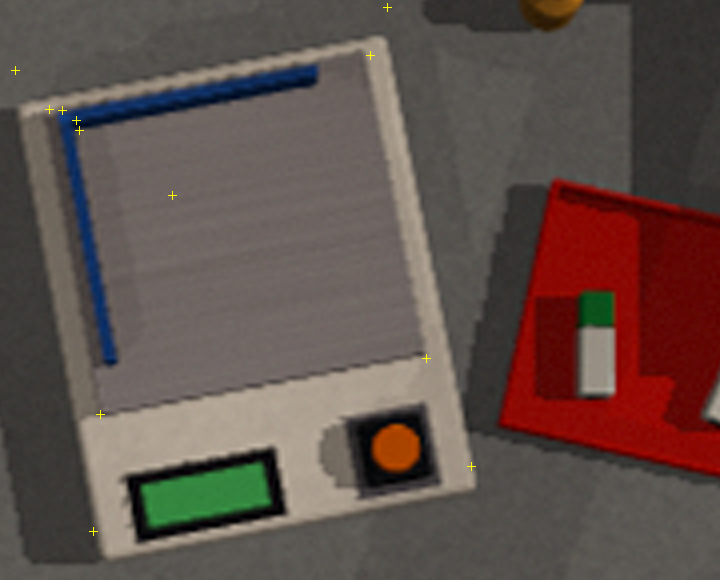

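View pics/o_scene.png

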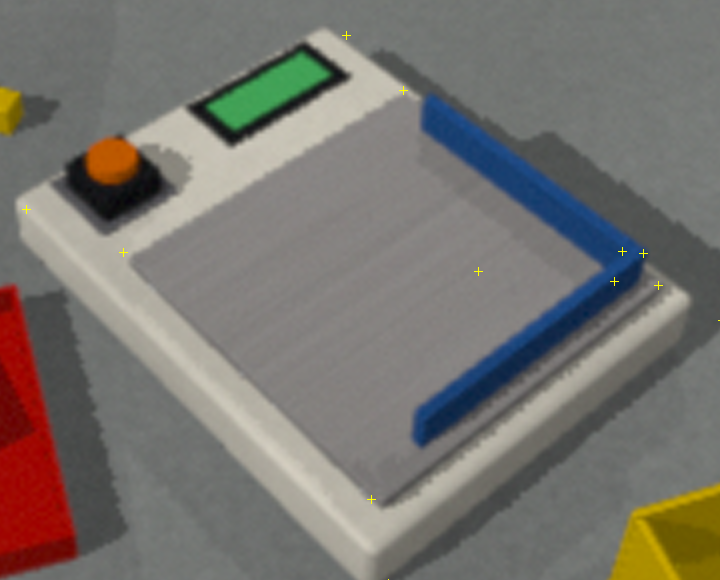

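```bash
cat > m3.py <<'E'
from m2 import *
t=lambda u,v:(232+(u-1.5)/4,98+(v-1.5)/4); s=lambda u,v:(205+(u-1.5)/4,185+(v-1.5)/4)
ob=[("top",(-82,107,58),t(95,414)),("top",(-82,-107,58),t(424,355)),("top",(122,-107,58),t(367,56)),("top",(105,90,58),t(82,128)),("top",(113,98,83),t(59,110)),
("scene",(-82,-107,58),s(133,259)),("scene",(122,-107,58),s(377,504)),("scene",(-82,107,58),s(418,97)),("scene",(113,98,83),s(645,252))]
f=lambda p:np.concatenate([w2px(n,W(p,m))-o for n,m,o in ob])
for sel in("ts","t","s"):
  g=lambda p:np.concatenate([w2px(n,W(p,m))-o for n,m,o in ob if n[0] in sel])
  r=least_squares(g,[.55,-.06,.2],loss="soft_l1");q=r.x;print(sel,q.round(4),np.degrees(q[2]).round(2),"seat",np.round(W(q,(52,37,58)),4));print(g(q).reshape(-1,2).round(1).tolist())
E
python3 m3.py
```

```text
cam [ 0.31128887 -0.04816484  1.41396586]
[ 0.55851576 -0.05901264  0.19694787] 11.284281631468247 [-0.24  0.58  0.17 -0.81  0.07  0.24]
seat [ 0.6023 -0.0126  0.058 ]
ts [ 0.5605 -0.0572  0.1984] 11.37 seat [ 0.6042 -0.0107  0.058 ]
[[0.7, -0.7], [-0.2, 0.0], [0.1, -1.2], [-1.6, -0.3], [-0.1, -0.6], [-1.3, -1.3], [-0.2, -0.8], [-2.7, -1.5], [0.8, 0.4]]
t [ 0.559  -0.0575  0.1951] 11.18 seat [ 0.6028 -0.0111  0.058 ]
[[0.6, -0.2], [-0.2, 0.8], [0.3, -0.5], [-1.4, 0.2], [0.1, -0.2]]
s [ 0.5631 -0.0566  0.1918] 10.99 seat [ 0.6071 -0.0103  0.058 ]
[[-0.5, -0.9], [0.3, 0.1], [-1.6, -0.9], [1.8, 1.5]]
```

Measured so far:
- **Seat:** about (0.603, -0.011), scale yaw about 11.4°.
- **Bowl:** axis about (0.598, 0.281). The rim measures 111 mm against 110, and the handle end is 109 mm from the axis against 110. Heading is -11.6°, which puts the grip point at about (0.512, 0.299, 0.038).

Next I move above the handle.

Call:
drive_tool:
  rows:
    - [2.54, -2.97, 0, 0, 0, 1.2, 5]
    - [2.54, -2.97, 0, 0, 0, 1.2, 5]
    - [2.54, -2.97, 0, 0, 0, 1.2, 5]
    - [2.54, -2.97, 0, 0, 0, 1.2, 5]
    - [2.54, -2.97, 0, 0, 0, 1.2, 5]
    - [2.54, -2.97, 0, 0, 0, 1.2, 5]
    - [2.54, -2.97, 0, 0, 0, 1.2, 5]
    - [2.54, -2.97, 0, 0, 0, 1.2, 5]
    - [2.54, -2.97, 0, 0, 0, 1.2, 5]
    - [2.54, -2.97, 0, 0, 0, 1.2, 5]
    - [0, 0, 0, 0, 0, 0, 5]
    - [0, 0, 0, 0, 0, 0, 5]
  grip_force: 60

```text
time_s: 1.6
ee_pos: [0.5118, 0.2998, 0.1927]
eef_rot: [-0.313, -3.125, 0.0]
wrist_force: [-1.0, 0.8, 0.6]
finger_gap: 0.0499
```

Call:
drive_tool:
  rows:
    - [0, 0, -4, 0, 0, 0, 5]
    - [0, 0, -4, 0, 0, 0, 5]
    - [0, 0, -4, 0, 0, 0, 5]
    - [0, 0, -2.5, 0, 0, 0, 5]
    - [0, 0, -1.5, 0, 0, 0, 5]
    - [0, 0, 0, 0, 0, 0, 5]
    - [0, 0, 0, 0, 0, 0, 5]

```text
time_s: 2.48
ee_pos: [0.5129, 0.3001, 0.0342]
eef_rot: [0.312, 3.125, 0.002]
wrist_force: [-0.4, 0.4, 1.0]
finger_gap: 0.0498
```

```bash
cat > look.py <<'E'
import sys
from h import *
n,tag,x0,y0,x1,y1,s=sys.argv[1],sys.argv[2],*map(int,sys.argv[3:8])
g=env.capture(n)[:,:,::-1]; cv2.imwrite(f"pics/{tag}_full.png",g)
c=cv2.resize(g[y0:y1,x0:x1],None,fx=s,fy=s,interpolation=cv2.INTER_CUBIC)
for x in range((x0+9)//10*10,x1,10): cv2.putText(c,str(x),((x-x0)*s,9),0,.33,(255,255,255),1); cv2.line(c,((x-x0)*s,10),((x-x0)*s,16),(255,255,255),1)
for y in range((y0+9)//10*10,y1,10): cv2.putText(c,str(y),(0,(y-y0)*s),0,.33,(255,255,255),1); cv2.line(c,(20,(y-y0)*s),(28,(y-y0)*s),(255,255,255),1)
cv2.imwrite(f"pics/{tag}.png",c)
E
python3 look.py scene g1 350 150 480 260 6
```

```text
(no output)
```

View pics/g1.png

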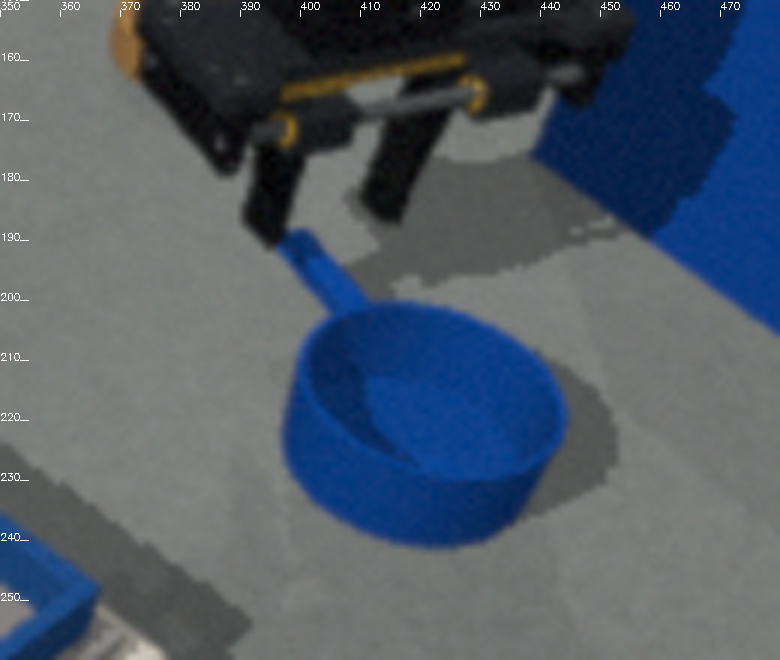

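The fingers straddle the handle at about (400,192). I go down 1.5 cm and close.

Call:
drive_tool:
  rows:
    - [0, 0, -1.0, 0, 0, 0, 5]
    - [0, 0, -0.5, 0, 0, 0, 5]
    - [0, 0, 0, 0, 0, 0, 5]
    - [0, 0, 0, 0, 0, 0, 0.5]
    - [0, 0, 0, 0, 0, 0, 0.5]
    - [0, 0, 0, 0, 0, 0, 0.5]
    - [0, 0, 0, 0, 0, 0, 0.5]
    - [0, 0, 0, 0, 0, 0, 0.5]
    - [0, 0, 0, 0, 0, 0, 0.5]
  grip_force: 60

```text
time_s: 3.65
ee_pos: [0.5124, 0.2994, 0.018]
eef_rot: [-0.313, -3.126, 0.0]
wrist_force: [0.4, 0.4, -0.3]
finger_gap: 0.0063
```

Call:
drive_tool:
  rows:
    - [0, 0, 0.5, 0, 0, 0, 0.5]
    - [0, 0, 1, 0, 0, 0, 0.5]
    - [0, 0, 2, 0, 0, 0, 0.5]
    - [0, 0, 3, 0, 0, 0, 0.5]
    - [0, 0, 3, 0, 0, 0, 0.5]
    - [0, 0, 3, 0, 0, 0, 0.5]
    - [0, 0, 0, 0, 0, 0, 0.5]
    - [0, 0, 0, 0, 0, 0, 0.5]

```text
time_s: 4.65
ee_pos: [0.5122, 0.2993, 0.143]
eef_rot: [-0.313, -3.126, -0.0]
wrist_force: [-0.2, 0.4, -0.8]
finger_gap: 0.0048
```

```bash
python3 look.py scene g2 350 110 480 260 5;python3 look.py top g2t 120 100 220 210 5;python3 -c "
from h import *
s=env.read_state();print({k:np.round(s[k],3).tolist() for k in('wrist_force','moment','finger_gap','ee_pos')})"
```

```text
{'wrist_force': [0.038, 0.048, 0.543], 'moment': [-0.014, -0.056, 0.01], 'finger_gap': 0.005, 'ee_pos': [0.512, 0.299, 0.142]}
```

View pics/g2.png

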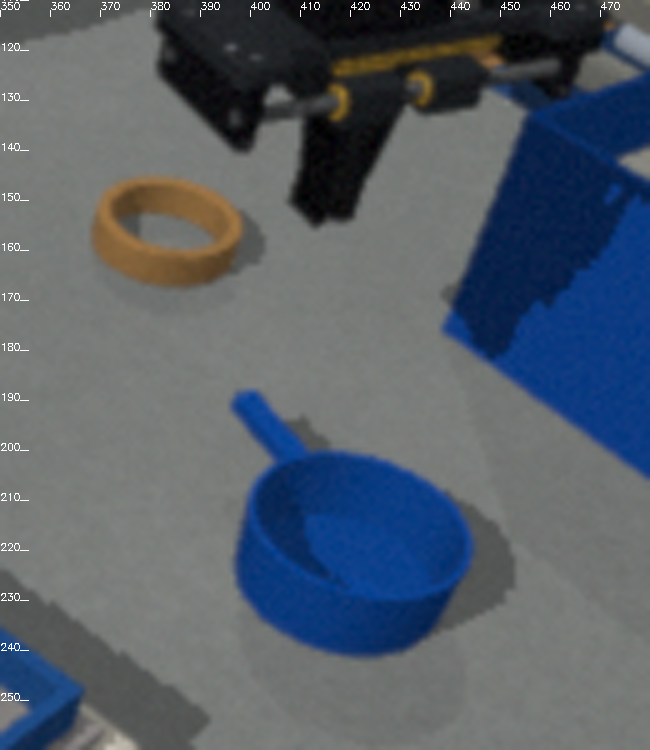

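View pics/g2t.png

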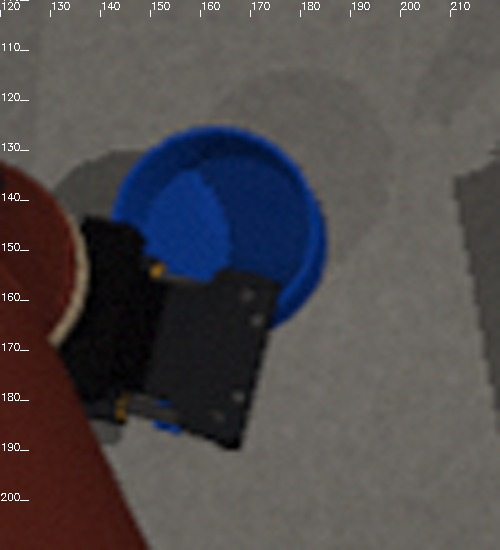

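The grip missed: the gap closed to 5 mm and the bowl is still on the table. I'll compare the projected TCP with where the fingers appear.

```bash
python3 -c "
from h import *
for n in('scene','top'):
  print(n,'tcp now',w2px(n,[.5122,.2993,.143]),'tcp at g1',w2px(n,[.5129,.3001,.0342]),'est handle end',w2px(n,[.4911,.303,.044]),'grip top',w2px(n,[.5121,.2988,.044]),'axis rim',w2px(n,[.5983,.2811,.045]),'axis foot', w2px(n,[.5983,.2811,0]))
"
```

```text
scene tcp now [410.79522903 161.76746541] tcp at g1 [400.64926702 194.90751136] est handle end [396.80206728 187.23680359] grip top [400.96596946 192.09867934] axis rim [419.39435153 213.41426931] axis foot [414.59450926 226.02138769]
top tcp now [144.96232452 172.08161673] tcp at g1 [155.59950771 178.5419587 ] est handle end [153.18575213 186.18675665] grip top [155.16401316 178.29183604] axis rim [163.31843049 146.01896951] axis foot [167.13382087 149.53742602]
```

```bash
python3 - <<'E'
from h import *
g=cv2.imread("pics/g2_full.png");x0,y0,s=355,70,5
c=cv2.resize(g[y0:y0+120,x0:x0+150],None,fx=s,fy=s,interpolation=cv2.INTER_CUBIC)
st=env.read_state();T=np.array(st["ee_pos"]);R=cv2.Rodrigues(np.array(st["eef_rot"]))[0]
def d(p,col):
    u=w2px("scene",T+R@np.array(p));cv2.drawMarker(c,(int((u[0]-x0)*s),int((u[1]-y0)*s)),col,0,9,1)
for z in(0,-.0187,-.0697):d((0,0,z),(0,255,255))
for x in(-.0095,.0095):
  for y in(-.0175,.0175): d((x,y,0),(0,255,0))
for x in(-.0375,.0375):
  for y in(-.095,.095): d((x,y,-.0697),(255,0,255))
cv2.imwrite("pics/g3.png",c)
E
```

```text
(no output)
```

View pics/g3.png

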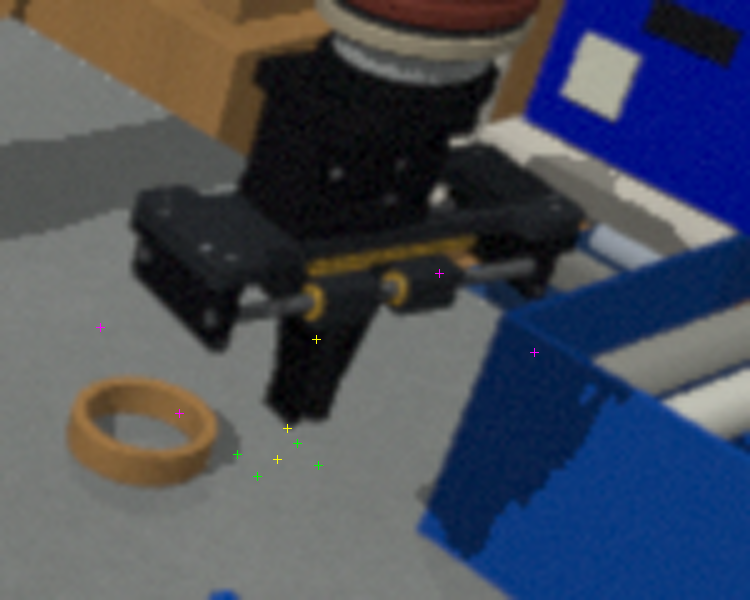

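```bash
python3 - <<'E'
from h import *
g=cv2.imread("pics/g2t_full.png");x0,y0,s=80,110,6
c=cv2.resize(g[y0:y0+100,x0:x0+120],None,fx=s,fy=s,interpolation=cv2.INTER_CUBIC)
st=env.read_state();T=np.array(st["ee_pos"]);R=cv2.Rodrigues(np.array(st["eef_rot"]))[0]
def d(p,col):
    u=w2px("top",T+R@np.array(p));cv2.drawMarker(c,(int((u[0]-x0)*s),int((u[1]-y0)*s)),col,0,9,1)
for z in(0,-.0187,-.0697):d((0,0,z),(0,255,255))
for x in(-.0375,.0375):
  for y in(-.095,.095): d((x,y,-.0697),(255,0,255));d((x,y,-.1097),(255,255,0))
cv2.imwrite("pics/g4.png",c)
E
```

```text
(no output)
```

View pics/g4.png

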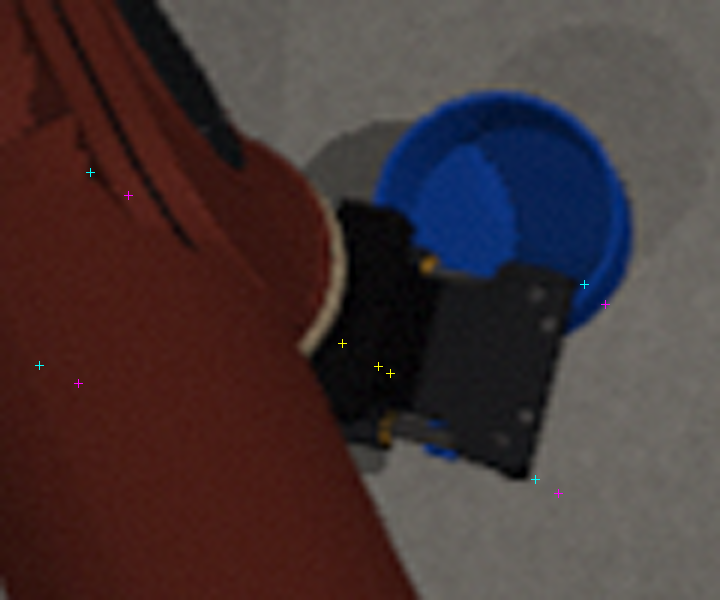

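Both pictures put the real finger tips about 20–25 mm higher than the reported TCP, while x and y agree. I'll check this by touching the bare table gently with the fingers shut.

Call:
drive_tool:
  rows:
    - [-1.5, -3, 0, 0, 0, 0, 0.5]
    - [-1.5, -3, 0, 0, 0, 0, 0.5]
    - [0, 0, -4, 0, 0, 0, 0.5]
    - [0, 0, -4, 0, 0, 0, 0.5]
    - [0, 0, -3, 0, 0, 0, 0.5]
    - [0, 0, -1, 0, 0, 0, 0.5]
    - [0, 0, 0, 0, 0, 0, 0.5]
    - [0, 0, 0, 0, 0, 0, 0.5]

```text
time_s: 5.75
ee_pos: [0.4832, 0.2399, 0.0242]
eef_rot: [0.313, 3.125, 0.002]
wrist_force: [1.4, 0.0, -0.3]
finger_gap: 0.0047
```

```bash
python3 look.py scene g5 330 130 460 250 5
```

```text
(no output)
```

View pics/g5.png

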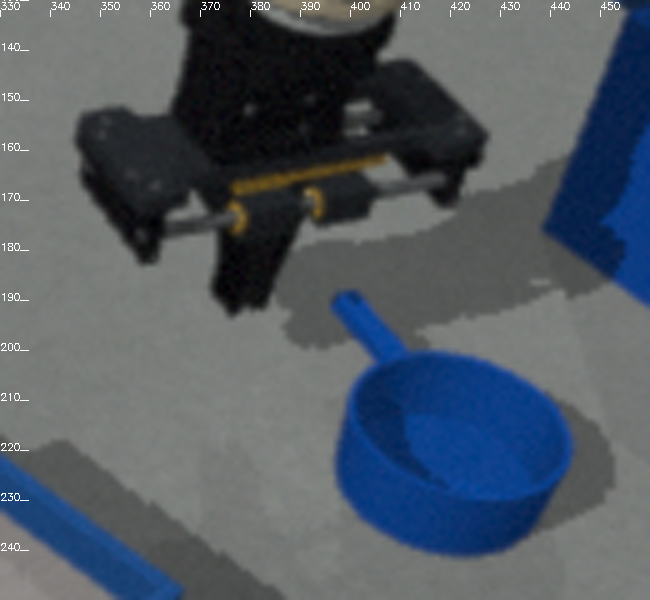

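The finger tips end at (377,192) and their shadow at (388,198), so there is still a gap under them. I lower in small steps.

Call:
drive_tool:
  rows:
    - [0, 0, -0.6, 0, 0, 0, 0.5]
    - [0, 0, -0.6, 0, 0, 0, 0.5]
    - [0, 0, 0, 0, 0, 0, 0.5]

```text
time_s: 6.18
ee_pos: [0.4819, 0.2392, 0.0104]
eef_rot: [-0.313, -3.125, 0.001]
wrist_force: [-0.7, 0.0, 1.2]
finger_gap: 0.0049
```

Call:
drive_tool:
  rows:
    - [0, 0, -0.5, 0, 0, 0, 0.5]
    - [0, 0, 0, 0, 0, 0, 0.5]

```text
time_s: 6.42
ee_pos: [0.4821, 0.2392, 0.0056]
eef_rot: [-0.313, -3.125, 0.001]
wrist_force: [0.5, -0.4, 0.0]
finger_gap: 0.0053
```

Call:
drive_tool:
  rows:
    - [0, 0, -0.4, 0, 0, 0, 0.5]
    - [0, 0, 0, 0, 0, 0, 0.5]

```text
time_s: 6.68
ee_pos: [0.4822, 0.2393, 0.0017]
eef_rot: [-0.313, -3.126, 0.001]
wrist_force: [-0.3, -0.3, -0.1]
finger_gap: 0.005
```

```bash
python3 look.py scene g6 330 130 460 250 5
```

```text
(no output)
```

View pics/g6.png

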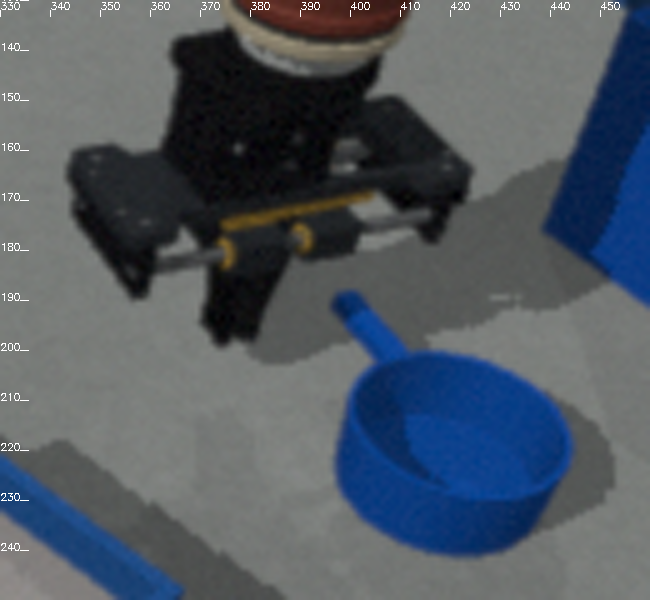

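The reported z is 2 mm, yet the tips at (375,199) still stand clear of their shadow at (383,202). So there is a z offset. I keep feeling downward.

Call:
drive_tool:
  rows:
    - [0, 0, -0.4, 0, 0, 0, 0.5]
    - [0, 0, 0, 0, 0, 0, 0.5]

```text
time_s: 6.98
ee_pos: [0.4821, 0.2393, -0.0023]
eef_rot: [-0.313, -3.126, 0.001]
wrist_force: [-0.6, 0.2, -0.4]
finger_gap: 0.0051
```

Call:
drive_tool:
  rows:
    - [0, 0, -0.4, 0, 0, 0, 0.5]
    - [0, 0, 0, 0, 0, 0, 0.5]

```text
time_s: 7.22
ee_pos: [0.4821, 0.2393, -0.0063]
eef_rot: [-0.313, -3.126, 0.001]
wrist_force: [-0.2, 0.4, -0.0]
finger_gap: 0.0049
```

Call:
drive_tool:
  rows:
    - [0, 0, -0.3, 0, 0, 0, 0.5]
    - [0, 0, 0, 0, 0, 0, 0.5]

```text
time_s: 7.48
ee_pos: [0.4822, 0.2393, -0.0092]
eef_rot: [-0.313, -3.126, 0.001]
wrist_force: [-0.6, -0.0, -0.1]
finger_gap: 0.0049
```

Call:
drive_tool:
  rows:
    - [0, 0, -0.3, 0, 0, 0, 0.5]
    - [0, 0, 0, 0, 0, 0, 0.5]

```text
time_s: 7.72
ee_pos: [0.4822, 0.2393, -0.0122]
eef_rot: [-0.313, -3.126, 0.001]
wrist_force: [0.1, -0.5, -0.8]
finger_gap: 0.005
```

Call:
drive_tool:
  rows:
    - [0, 0, -0.3, 0, 0, 0, 0.5]
    - [0, 0, 0, 0, 0, 0, 0.5]

```text
time_s: 7.98
ee_pos: [0.4822, 0.2393, -0.0152]
eef_rot: [-0.313, -3.126, 0.0]
wrist_force: [-0.3, 0.4, -0.5]
finger_gap: 0.0051
```

Call:
drive_tool:
  rows:
    - [0, 0, -0.2, 0, 0, 0, 0.5]
    - [0, 0, 0, 0, 0, 0, 0.5]

```text
time_s: 8.22
ee_pos: [0.4823, 0.2393, -0.0171]
eef_rot: [-0.313, -3.126, 0.0]
wrist_force: [0.3, 0.3, 0.1]
finger_gap: 0.0051
```

Call:
drive_tool:
  rows:
    - [0, 0, -0.2, 0, 0, 0, 0.5]
    - [0, 0, 0, 0, 0, 0, 0.5]

```text
time_s: 8.48
ee_pos: [0.4823, 0.2393, -0.0191]
eef_rot: [-0.313, -3.126, 0.0]
wrist_force: [-0.3, -0.0, -0.1]
finger_gap: 0.0051
```

```bash
python3 look.py scene g7 340 150 440 250 6
```

```text
(no output)
```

View pics/g7.png

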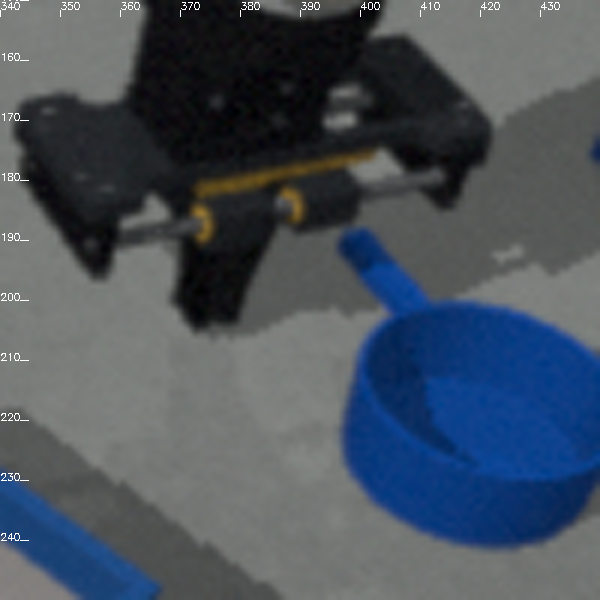

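The shadow now nearly meets the tips at (376,205). I go on in 2 mm steps.

Call:
drive_tool:
  rows:
    - [0, 0, -0.2, 0, 0, 0, 0.5]
    - [0, 0, 0, 0, 0, 0, 0.5]

```text
time_s: 8.78
ee_pos: [0.4823, 0.2393, -0.0211]
eef_rot: [-0.313, -3.126, 0.0]
wrist_force: [-0.1, 0.5, 0.3]
finger_gap: 0.0049
```

Call:
drive_tool:
  rows:
    - [0, 0, -0.2, 0, 0, 0, 0.5]
    - [0, 0, 0, 0, 0, 0, 0.5]

```text
time_s: 9.02
ee_pos: [0.4823, 0.2393, -0.0231]
eef_rot: [-0.313, -3.126, 0.0]
wrist_force: [0.0, 0.3, -0.2]
finger_gap: 0.005
```

Call:
drive_tool:
  rows:
    - [0, 0, -0.1, 0, 0, 0, 0.5]
    - [0, 0, 0, 0, 0, 0, 0.5]

```text
time_s: 9.28
ee_pos: [0.4823, 0.2394, -0.024]
eef_rot: [-0.313, -3.126, 0.0]
wrist_force: [-0.3, 0.3, 0.3]
finger_gap: 0.0046
```

Call:
drive_tool:
  rows:
    - [0, 0, -0.1, 0, 0, 0, 0.5]
    - [0, 0, 0, 0, 0, 0, 0.5]

```text
time_s: 9.52
ee_pos: [0.4823, 0.2394, -0.025]
eef_rot: [-0.313, -3.126, 0.0]
wrist_force: [-0.4, -0.3, -0.4]
finger_gap: 0.005
```

Call:
drive_tool:
  rows:
    - [0, 0, -0.1, 0, 0, 0, 0.5]
    - [0, 0, 0, 0, 0, 0, 0.5]

```text
time_s: 9.78
ee_pos: [0.4823, 0.2394, -0.026]
eef_rot: [-0.313, -3.126, 0.0]
wrist_force: [-0.3, -0.5, 1.0]
finger_gap: 0.005
```

Call:
drive_tool:
  rows:
    - [0, 0, -0.1, 0, 0, 0, 0.5]
    - [0, 0, 0, 0, 0, 0, 0.5]

```text
time_s: 10.02
ee_pos: [0.4824, 0.2394, -0.027]
eef_rot: [-0.313, -3.126, 0.0]
wrist_force: [-0.3, -0.2, 0.1]
finger_gap: 0.0051
```

Call:
drive_tool:
  rows:
    - [0, 0, -0.1, 0, 0, 0, 0.5]
    - [0, 0, 0, 0, 0, 0, 0.5]

```text
time_s: 10.28
ee_pos: [0.4823, 0.2394, -0.028]
eef_rot: [-0.313, -3.126, 0.0]
wrist_force: [-1.2, -0.5, -0.6]
finger_gap: 0.005
```

```bash
python3 look.py scene g8 340 150 440 250 6
```

```text
(no output)
```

View pics/g8.png

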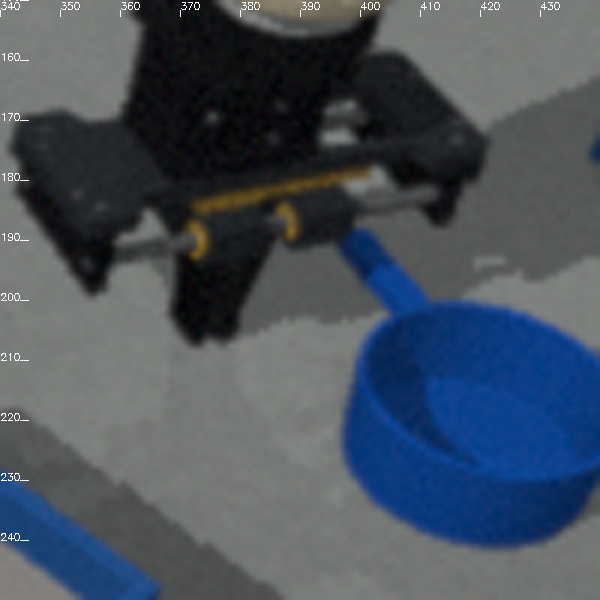

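Call:
drive_tool:
  rows:
    - [0, 0, -0.1, 0, 0, 0, 0.5]
    - [0, 0, 0, 0, 0, 0, 0.5]

```text
time_s: 10.58
ee_pos: [0.4824, 0.2394, -0.029]
eef_rot: [-0.313, -3.126, 0.0]
wrist_force: [0.1, 0.2, 0.1]
finger_gap: 0.0049
```

Call:
drive_tool:
  rows:
    - [0, 0, -0.1, 0, 0, 0, 0.5]
    - [0, 0, 0, 0, 0, 0, 0.5]

```text
time_s: 10.82
ee_pos: [0.4824, 0.2395, -0.029]
eef_rot: [-0.313, -3.126, -0.0]
wrist_force: [-5.1, -1.6, 12.9]
finger_gap: 0.005
```

```bash
python3 -c "
from h import *
print(px2w('scene',376,207,0),w2px('scene',[.4823,.2394,0]))
s=env.read_state();print(s['moment'],s['joint_torque'])"
```

```text
[0.49370931 0.23959108 0.        ] [373.25784163 204.55381294]
[-0.50614973  0.97704438  0.02196302] [-5.95733081e-02 -4.96692109e+01  3.34487714e+00 -2.94611979e+01
 -4.79827321e-02 -1.75123863e+00  2.24141651e-03]
```

Contact is at reported z = -0.029, with x and y consistent (within about 2 mm). So true tip height = reported z + 29 mm, and I'll use that from here. Now back over the handle: grip at reported z of about -0.010.

Call:
drive_tool:
  rows:
    - [0, 0, 4, 0, 0, 0, 2]
    - [0, 0, 4, 0, 0, 0, 5]
    - [1.5, 3, 0, 0, 0, 0, 5]
    - [1.5, 3, 0, 0, 0, 0, 5]
    - [0, 0, -2, 0, 0, 0, 5]
    - [0, 0, -2, 0, 0, 0, 5]
    - [0, 0, -1.5, 0, 0, 0, 5]
    - [0, 0, -0.5, 0, 0, 0, 5]
    - [0, 0, 0, 0, 0, 0, 5]

```text
time_s: 11.95
ee_pos: [0.5124, 0.2993, -0.0099]
eef_rot: [-0.313, -3.126, 0.0]
wrist_force: [-0.3, 0.2, -0.0]
finger_gap: 0.0499
```

```bash
python3 look.py scene g9 350 150 480 250 6
```

```text
(no output)
```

View pics/g9.png

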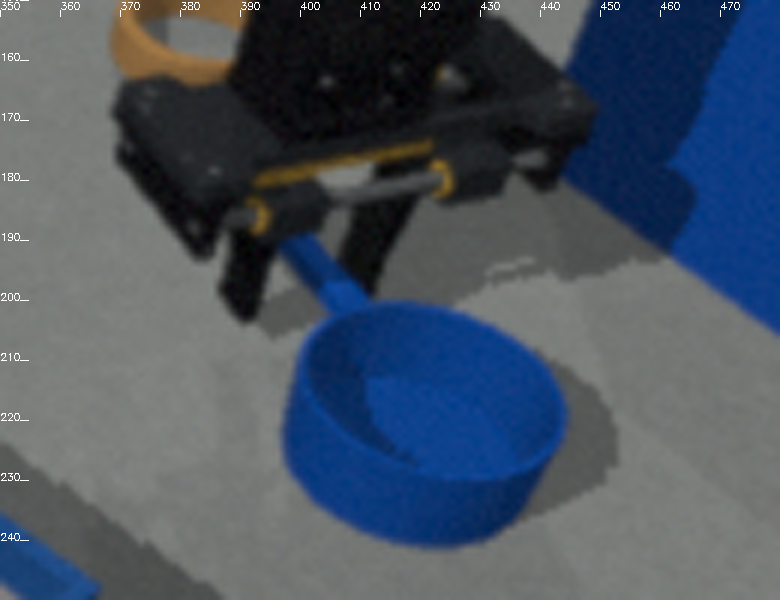

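The fingers are now around the handle, with the handle end at about (398,190). Close and lift.

Call:
drive_tool:
  rows:
    - [0, 0, 0, 0, 0, 0, 0.8]
    - [0, 0, 0, 0, 0, 0, 0.8]
    - [0, 0, 0, 0, 0, 0, 0.8]
    - [0, 0, 0, 0, 0, 0, 0.8]
    - [0, 0, 0, 0, 0, 0, 0.8]
    - [0, 0, 0, 0, 0, 0, 0.8]
  grip_force: 60

```text
time_s: 12.75
ee_pos: [0.5125, 0.2995, -0.0098]
eef_rot: [0.313, 3.126, 0.0]
wrist_force: [-0.2, 0.4, 1.8]
finger_gap: 0.0132
```

Call:
drive_tool:
  rows:
    - [0, 0, 0.3, 0, 0, 0, 0.8]
    - [0, 0, 0.7, 0, 0, 0, 0.8]
    - [0, 0, 2, 0, 0, 0, 0.8]
    - [0, 0, 3, 0, 0, 0, 0.8]
    - [0, 0, 3, 0, 0, 0, 0.8]
    - [0, 0, 3, 0, 0, 0, 0.8]
    - [0, 0, 0, 0, 0, 0, 0.8]
    - [0, 0, 0, 0, 0, 0, 0.8]

```text
time_s: 13.75
ee_pos: [0.5119, 0.2992, 0.1093]
eef_rot: [-0.312, -3.125, 0.001]
wrist_force: [-1.0, 0.3, -2.1]
finger_gap: 0.0128
```

```bash
python3 look.py scene h1 340 90 490 250 5
```

```text
(no output)
```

View pics/h1.png

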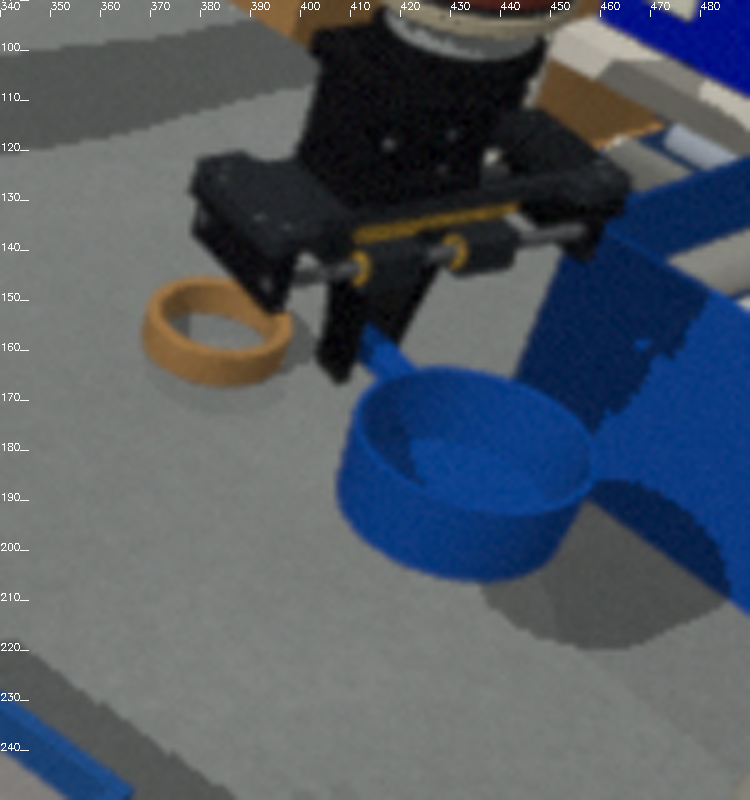

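The bowl is held (gap 13 mm) and looks level. I carry it to a spot 25 mm short of home in both directions and turn it by 23.5°.

Call:
drive_tool:
  rows:
    - [-0.12, -1.5, 0, 0, 0, 1, 0.8]
    - [-0.12, -3, 0, 0, 0, 2, 0.8]
    - [-0.12, -3.5, 0, 0, 0, 2.2, 0.8]
    - [-0.12, -3.5, 0, 0, 0, 2.2, 0.8]
    - [-0.12, -3.5, 0, 0, 0, 2.2, 0.8]
    - [-0.12, -3.5, 0, 0, 0, 2.2, 0.8]
    - [-0.12, -3.5, 0, 0, 0, 2.2, 0.8]
    - [-0.12, -3.5, 0, 0, 0, 2.2, 0.8]
    - [-0.12, -3.5, 0, 0, 0, 2.2, 0.8]
    - [-0.12, -3.3, 0, 0, 0, 2.2, 0.8]
    - [-0.12, -2, 0, 0, 0, 2, 0.8]
    - [-0.08, -1.5, 0, 0, 0, 0.9, 0.8]

```text
time_s: 15.3
ee_pos: [0.4971, -0.0608, 0.1094]
eef_rot: [0.33, -3.123, 0.0]
wrist_force: [0.1, -0.5, -1.6]
finger_gap: 0.0129
```

Call:
drive_tool:
  rows:
    - [0, 0, 0, 0, 0, 0, 0.8]
    - [0, 0, 0, 0, 0, 0, 0.8]
    - [0, 0, 0, 0, 0, 0, 0.8]

```text
time_s: 15.68
ee_pos: [0.4983, -0.0579, 0.1099]
eef_rot: [0.332, -3.124, -0.0]
wrist_force: [-1.1, -0.3, -1.2]
finger_gap: 0.0132
```

```bash
python3 look.py scene h2 210 120 370 320 4;python3 look.py top h2t 220 100 350 240 4
```

```text
(no output)
```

View pics/h2.png

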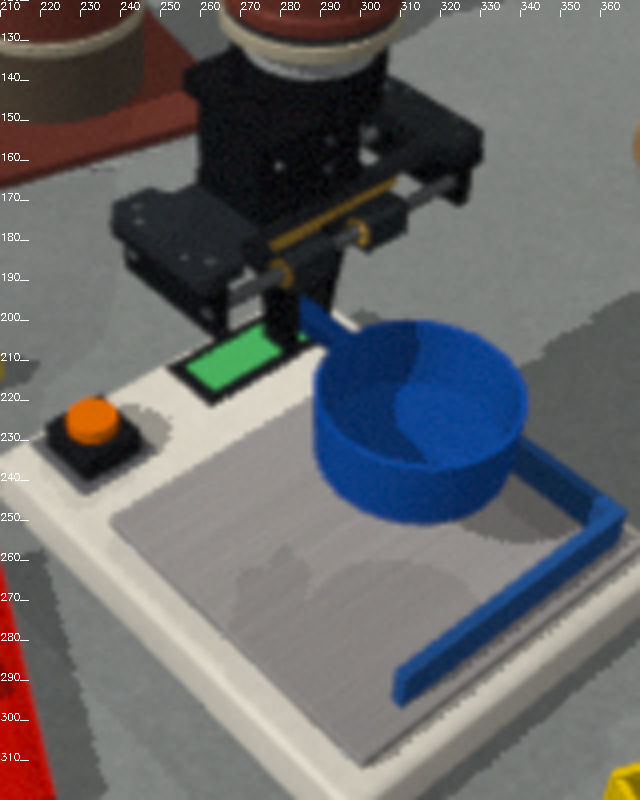

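View pics/h2t.png

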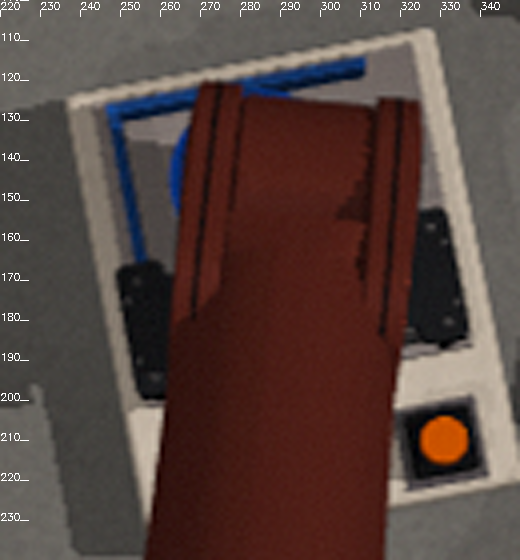

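```bash
cat > ov.py <<'E'
import sys
from h import *
def ov(src,out,x0,y0,w,h,s,T,yaw,under,pitch=0,zb=.029):
    g=cv2.imread(src);c=cv2.resize(g[y0:y0+h,x0:x0+w],None,fx=s,fy=s,interpolation=cv2.INTER_CUBIC)
    a=np.radians(yaw);Rz=cv2.Rodrigues(np.array([0,0,a]))[0]@cv2.Rodrigues(np.array([0,np.radians(pitch),0]))[0]
    G=np.array([T[0],T[1],under+.038])
    for r,z,col in((.055,.045,(0,255,255)),(.052,0,(0,255,0))):
        pts=[w2px("scene",G+Rz@np.array([.088+r*np.cos(t),r*np.sin(t),z-.038])) for t in np.linspace(0,6.283,72)]
        cv2.polylines(c,[np.int32((np.array(pts)-[x0,y0]+.5)*s)],True,col,1)
    cv2.imwrite(out,c)
if __name__=="__main__":
    ov("pics/h2_full.png","pics/ov1.png",270,180,90,90,7,(.498,-.058),12.1,.120)
E
python3 ov.py
```

```text
(no output)
```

View pics/ov1.png

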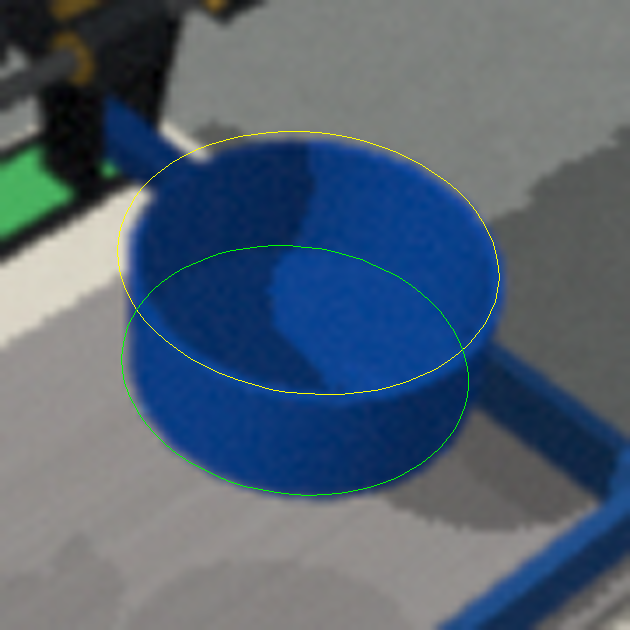

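The predicted outlines match the bowl within about 1.5 px and it is level to within a degree or two. I lower to just above the platter, then feel for it.

Call:
drive_tool:
  rows:
    - [0, 0, -1.5, 0, 0, 0, 0.8]
    - [0, 0, -2, 0, 0, 0, 0.8]
    - [0, 0, -1.3, 0, 0, 0, 0.8]
    - [0, 0, -0.6, 0, 0, 0, 0.8]
    - [0, 0, 0, 0, 0, 0, 0.8]
    - [0, 0, 0, 0, 0, 0, 0.8]

```text
time_s: 16.52
ee_pos: [0.4988, -0.0586, 0.0565]
eef_rot: [-0.33, 3.123, -0.0]
wrist_force: [0.2, -0.3, -0.5]
finger_gap: 0.0131
```

Call:
drive_tool:
  rows:
    - [0, 0, -0.1, 0, 0, 0, 0.8]
    - [0, 0, -0.1, 0, 0, 0, 0.8]
    - [0, 0, 0, 0, 0, 0, 0.8]
    - [0, 0, 0, 0, 0, 0, 0.8]

```text
time_s: 17.02
ee_pos: [0.4984, -0.0586, 0.0541]
eef_rot: [-0.33, 3.124, -0.0]
wrist_force: [-0.7, -0.1, -1.8]
finger_gap: 0.0128
```

Call:
drive_tool:
  rows:
    - [0, 0, -0.1, 0, 0, 0, 0.8]
    - [0, 0, -0.1, 0, 0, 0, 0.8]
    - [0, 0, 0, 0, 0, 0, 0.8]
    - [0, 0, 0, 0, 0, 0, 0.8]

```text
time_s: 17.52
ee_pos: [0.4984, -0.0586, 0.052]
eef_rot: [0.33, -3.124, 0.0]
wrist_force: [0.4, 0.4, -2.3]
finger_gap: 0.0134
```

Call:
drive_tool:
  rows:
    - [0, 0, -0.1, 0, 0, 0, 0.8]
    - [0, 0, -0.1, 0, 0, 0, 0.8]
    - [0, 0, 0, 0, 0, 0, 0.8]
    - [0, 0, 0, 0, 0, 0, 0.8]

```text
time_s: 18.02
ee_pos: [0.4984, -0.0586, 0.0501]
eef_rot: [-0.33, 3.124, -0.0]
wrist_force: [-1.1, 0.8, -0.9]
finger_gap: 0.0135
```

Call:
drive_tool:
  rows:
    - [0, 0, -0.1, 0, 0, 0, 0.8]
    - [0, 0, 0, 0, 0, 0, 0.8]
    - [0, 0, 0, 0, 0, 0, 0.8]

```text
time_s: 18.4
ee_pos: [0.4984, -0.0586, 0.0491]
eef_rot: [-0.331, 3.124, -0.0]
wrist_force: [0.6, -0.8, -0.5]
finger_gap: 0.013
```

```bash
python3 look.py scene h3 210 150 370 320 4; python3 -c "
from h import *
s=env.read_state();print(np.round(s['moment'],3),np.round(s['wrist_force'],2),s['ee_pos'])"
```

```text
[-0.012  0.142  0.036] [-0.24 -0.1  -0.75] [ 0.49841587 -0.05858263  0.04906877]
```

View pics/h3.png

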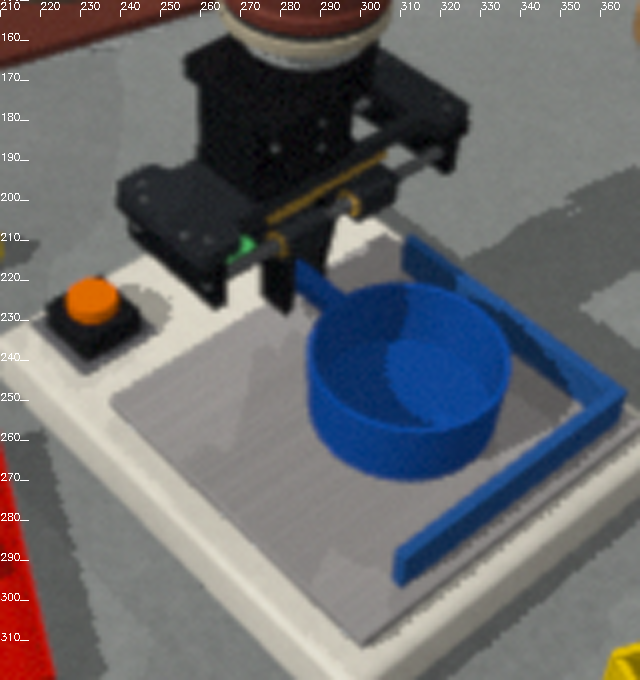

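The bowl is over the platter and clear of both stops. It still seems to hang (My 0.14), so I continue by 1 mm.

Call:
drive_tool:
  rows:
    - [0, 0, -0.1, 0, 0, 0, 0.8]
    - [0, 0, 0, 0, 0, 0, 0.8]
    - [0, 0, 0, 0, 0, 0, 0.8]

```text
time_s: 18.82
ee_pos: [0.4985, -0.0586, 0.0481]
eef_rot: [-0.33, 3.124, -0.0]
wrist_force: [-1.2, 0.3, 1.1]
finger_gap: 0.0137
```

```bash
python3 -c "
from h import *
s=env.read_state();print(np.round(s['moment'],3))"
```

```text
[0.042 0.123 0.016]
```

Call:
drive_tool:
  rows:
    - [0, 0, -0.1, 0, 0, 0, 0.8]
    - [0, 0, 0, 0, 0, 0, 0.8]
    - [0, 0, 0, 0, 0, 0, 0.8]

```text
time_s: 19.2
ee_pos: [0.4982, -0.0587, 0.0476]
eef_rot: [0.33, -3.124, -0.0]
wrist_force: [-6.0, -0.3, 9.3]
finger_gap: 0.0134
```

```bash
python3 -c "
from h import *
s=env.read_state();print(np.round(s['moment'],3))"
```

```text
[0.066 1.146 0.048]
```

Contact is at the height predicted for a level bowl. I ease off to a few N and slide 20 mm in each direction towards the corner.

Call:
drive_tool:
  rows:
    - [0, 0, 0.05, 0, 0, 0, 0.8]
    - [0.26, 0.39, 0, 0, 0, 0, 0.8]
    - [0.26, 0.39, 0, 0, 0, 0, 0.8]
    - [0.26, 0.39, 0, 0, 0, 0, 0.8]
    - [0, 0, 0, 0, 0, 0, 0.8]
    - [0, 0, 0, 0, 0, 0, 0.8]

```text
time_s: 19.95
ee_pos: [0.5069, -0.0467, 0.0478]
eef_rot: [-0.331, 3.123, -0.0]
wrist_force: [0.7, -0.9, 2.1]
finger_gap: 0.0134
```

Call:
drive_tool:
  rows:
    - [0.26, 0.39, 0, 0, 0, 0, 0.8]
    - [0.26, 0.39, 0, 0, 0, 0, 0.8]
    - [0.26, 0.39, 0, 0, 0, 0, 0.8]
    - [0, 0, 0, 0, 0, 0, 0.8]
    - [0, 0, 0, 0, 0, 0, 0.8]

```text
time_s: 20.58
ee_pos: [0.5142, -0.0354, 0.0477]
eef_rot: [-0.33, 3.124, -0.0]
wrist_force: [-0.9, -2.2, 5.5]
finger_gap: 0.0129
```

```bash
python3 look.py scene h4 210 150 370 320 4;python3 -c "
from h import *
s=env.read_state();print(np.round(s['moment'],3),np.round(s['wrist_force'],2),s['ee_pos'])"
```

```text
[-0.295  0.082 -0.061] [-0.58 -1.52  5.58] [ 0.51420381 -0.03533752  0.04776036]
```

View pics/h4.png

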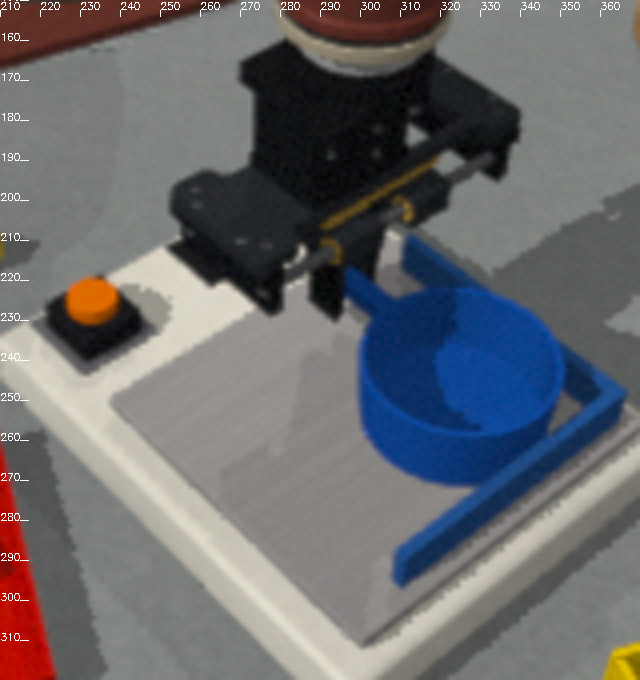

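The bowl is a few mm short of the rear stop. I go on along the scale's x in small steps.

Call:
drive_tool:
  rows:
    - [0, 0, 0.02, 0, 0, 0, 0.8]
    - [0.1, 0.02, 0, 0, 0, 0, 0.8]
    - [0.1, 0.02, 0, 0, 0, 0, 0.8]
    - [0, 0, 0, 0, 0, 0, 0.8]

```text
time_s: 21.12
ee_pos: [0.5151, -0.035, 0.0478]
eef_rot: [0.33, -3.122, -0.0]
wrist_force: [-5.8, -2.3, 9.4]
finger_gap: 0.013
```

Call:
drive_tool:
  rows:
    - [0.1, 0.02, 0, 0, 0, 0, 0.8]
    - [0.1, 0.02, 0, 0, 0, 0, 0.8]
    - [0, 0, 0, 0, 0, 0, 0.8]

```text
time_s: 21.5
ee_pos: [0.5166, -0.0346, 0.0478]
eef_rot: [0.33, -3.121, -0.001]
wrist_force: [-7.8, -2.7, 11.2]
finger_gap: 0.0137
```

Call:
drive_tool:
  rows:
    - [0.1, 0.02, 0, 0, 0, 0, 0.8]
    - [0, 0, 0, 0, 0, 0, 0.8]
    - [0, 0, 0, 0, 0, 0, 0.8]

```text
time_s: 21.88
ee_pos: [0.5166, -0.0346, 0.0477]
eef_rot: [0.329, -3.12, -0.001]
wrist_force: [-12.6, -2.3, 17.3]
finger_gap: 0.013
```

That is firm contact with the rear stop (position stalled, Fx -12.6). Back off now to a light force.

Call:
drive_tool:
  rows:
    - [-0.15, -0.03, 0.04, 0, 0, 0, 0.8]
    - [0, 0, 0, 0, 0, 0, 0.8]

```text
time_s: 22.12
ee_pos: [0.5167, -0.0345, 0.0479]
eef_rot: [0.33, -3.123, -0.0]
wrist_force: [-3.9, -1.3, 5.8]
finger_gap: 0.0134
```

```bash
python3 look.py scene h5 270 200 370 290 7;python3 -c "
from h import *
s=env.read_state();print(np.round(s['moment'],3),np.round(s['wrist_force'],2),s['ee_pos'])"
```

```text
[-0.17   0.932 -0.049] [-4.03 -0.95  6.15] [ 0.5166618  -0.03449401  0.04792035]
```

View pics/h5.png

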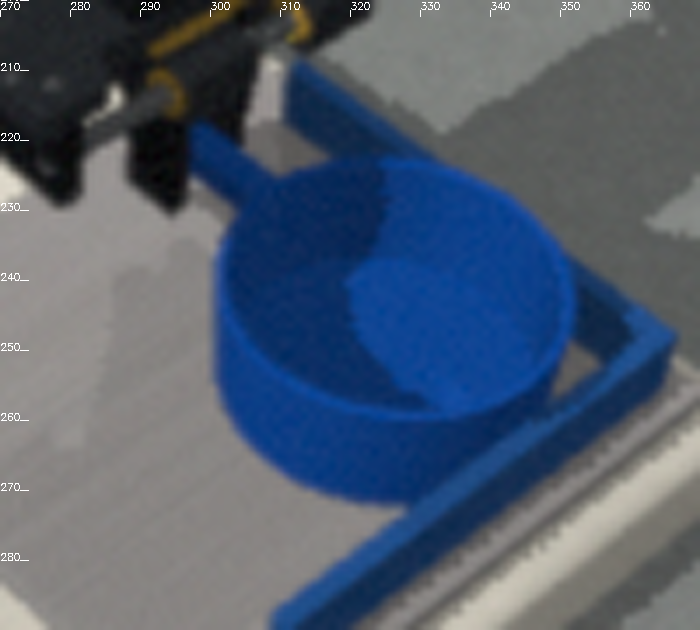

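The rear stop is touched at about 4 N. Now slide along it towards the left stop.

Call:
drive_tool:
  rows:
    - [-0.03, 0, 0.02, 0, 0, 0, 0.8]
    - [-0.02, 0.1, 0, 0, 0, 0, 0.8]
    - [-0.02, 0.1, 0, 0, 0, 0, 0.8]
    - [0, 0, 0, 0, 0, 0, 0.8]

```text
time_s: 22.68
ee_pos: [0.5164, -0.0326, 0.0481]
eef_rot: [0.33, -3.124, 0.0]
wrist_force: [-2.4, -1.7, 0.1]
finger_gap: 0.0133
```

Call:
drive_tool:
  rows:
    - [-0.02, 0.1, 0, 0, 0, 0, 0.8]
    - [-0.02, 0.1, 0, 0, 0, 0, 0.8]
    - [0, 0, 0, 0, 0, 0, 0.8]

```text
time_s: 23.05
ee_pos: [0.5161, -0.0307, 0.0482]
eef_rot: [0.33, -3.124, 0.0]
wrist_force: [-4.1, -3.5, 1.2]
finger_gap: 0.0129
```

Call:
drive_tool:
  rows:
    - [-0.02, 0.1, 0, 0, 0, 0, 0.8]
    - [-0.02, 0.1, 0, 0, 0, 0, 0.8]
    - [0, 0, 0, 0, 0, 0, 0.8]

```text
time_s: 23.42
ee_pos: [0.5156, -0.0287, 0.0482]
eef_rot: [0.33, -3.123, 0.0]
wrist_force: [-4.2, -4.1, 0.5]
finger_gap: 0.013
```

Call:
drive_tool:
  rows:
    - [-0.02, 0.1, 0, 0, 0, 0, 0.8]
    - [0, 0, 0, 0, 0, 0, 0.8]
    - [0, 0, 0, 0, 0, 0, 0.8]

```text
time_s: 23.8
ee_pos: [0.5154, -0.0277, 0.0482]
eef_rot: [0.33, -3.124, 0.0]
wrist_force: [-3.1, -4.5, 0.1]
finger_gap: 0.0133
```

Call:
drive_tool:
  rows:
    - [-0.02, 0.1, 0, 0, 0, 0, 0.8]
    - [0, 0, 0, 0, 0, 0, 0.8]
    - [0, 0, 0, 0, 0, 0, 0.8]

```text
time_s: 24.18
ee_pos: [0.5152, -0.0269, 0.0482]
eef_rot: [0.33, -3.123, 0.0]
wrist_force: [-4.3, -4.2, 0.1]
finger_gap: 0.0131
```

```bash
python3 look.py scene h6 270 200 370 290 7;python3 -c "
from h import *
s=env.read_state();print(np.round(s['moment'],3),np.round(s['wrist_force'],2),s['ee_pos'])"
```

```text
[-0.874  0.797 -0.443] [-2.12 -4.83  1.48] [ 0.51519805 -0.02689277  0.04818471]
```

View pics/h6.png

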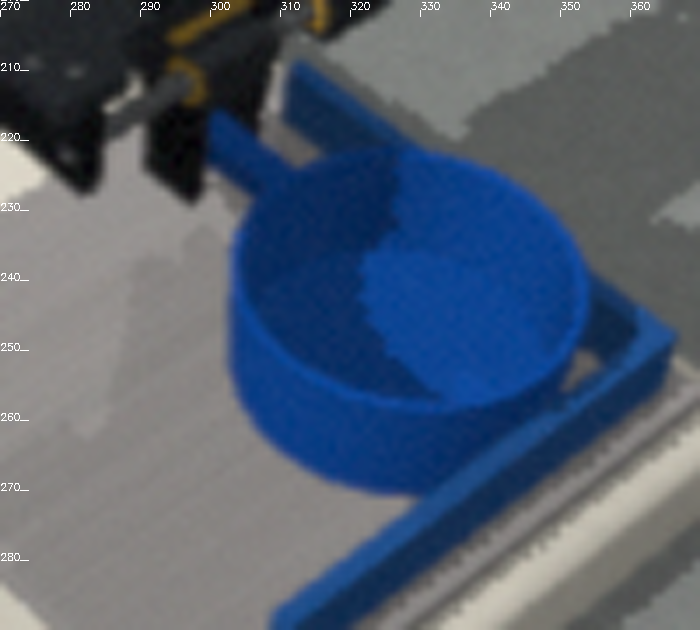

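Fy grew slowly while the bowl kept moving, which looks like friction rather than the left stop. I ease the x preload and keep pushing in y.

Call:
drive_tool:
  rows:
    - [-0.07, -0.01, 0.01, 0, 0, 0, 0.8]
    - [-0.02, 0.1, 0, 0, 0, 0, 0.8]
    - [0, 0, 0, 0, 0, 0, 0.8]

```text
time_s: 24.6
ee_pos: [0.5151, -0.0266, 0.0486]
eef_rot: [-0.329, 3.123, -0.002]
wrist_force: [-0.1, -6.2, -1.4]
finger_gap: 0.0133
```

Call:
drive_tool:
  rows:
    - [-0.02, 0.1, 0, 0, 0, 0, 0.8]
    - [0, 0, 0, 0, 0, 0, 0.8]
    - [0, 0, 0, 0, 0, 0, 0.8]

```text
time_s: 24.98
ee_pos: [0.5148, -0.0263, 0.0486]
eef_rot: [-0.328, 3.124, -0.003]
wrist_force: [-0.6, -8.6, -1.0]
finger_gap: 0.0135
```

```bash
python3 -c "
from h import *
s=env.read_state();print(np.round(s['moment'],3),np.round(s['wrist_force'],2),s['ee_pos'])"
```

```text
[-1.852  0.207 -0.598] [-0.62 -8.6  -0.97] [ 0.51482661 -0.0262725   0.04859524]
```

Now it's stalled on the left stop (Fy -8.6, acting near the bowl axis). I ease y, then re-seat lightly in x.

Call:
drive_tool:
  rows:
    - [0.02, -0.1, 0, 0, 0, 0, 0.8]
    - [0.08, 0.02, -0.01, 0, 0, 0, 0.8]
    - [0, 0, 0, 0, 0, 0, 0.8]

```text
time_s: 25.35
ee_pos: [0.5151, -0.0267, 0.0483]
eef_rot: [0.329, -3.124, 0.002]
wrist_force: [-3.2, -7.9, 0.3]
finger_gap: 0.0133
```

Call:
drive_tool:
  rows:
    - [0.05, 0.01, -0.01, 0, 0, 0, 0.8]
    - [0, 0, 0, 0, 0, 0, 0.8]

```text
time_s: 25.6
ee_pos: [0.5151, -0.0267, 0.0481]
eef_rot: [0.328, -3.123, 0.002]
wrist_force: [-5.5, -8.0, 2.9]
finger_gap: 0.0129
```

```bash
python3 look.py scene h7 270 200 370 290 7; python3 -c "
from h import *
s=env.read_state();print(np.round(s['moment'],3),np.round(s['wrist_force'],2),s['ee_pos'])"
```

```text
[-1.687  1.123 -0.425] [-5.9  -7.25  2.67] [ 0.51508984 -0.02671985  0.04810102]
```

View pics/h7.png

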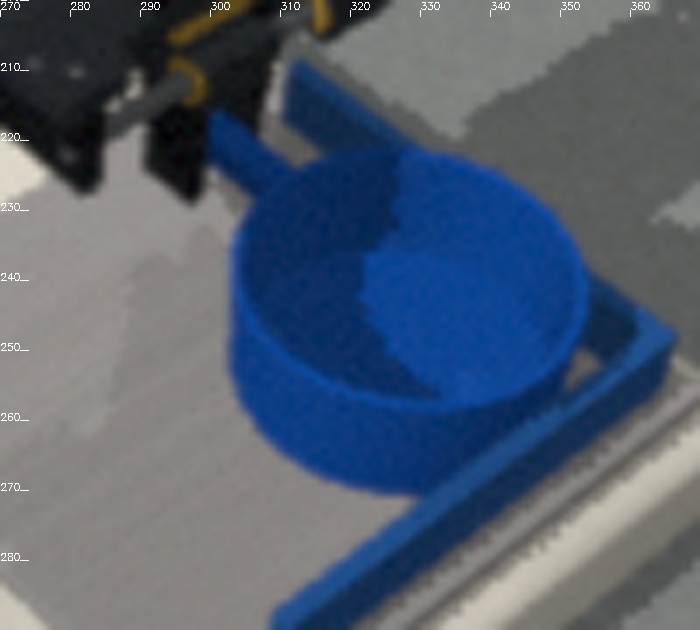

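Both stops are touched (Fx about -6, Fy about -7). I ease to about 3 N each and open the fingers moderately.

Call:
drive_tool:
  rows:
    - [-0.04, -0.09, 0, 0, 0, 0, 0.8]
    - [0, 0, 0, 0, 0, 0, 0.8]
    - [0, 0, 0, 0, 0, 0, 0.8]

```text
time_s: 26.02
ee_pos: [0.5152, -0.0268, 0.0482]
eef_rot: [0.329, -3.124, 0.001]
wrist_force: [-3.5, -5.7, 1.2]
finger_gap: 0.013
```

Call:
drive_tool:
  rows:
    - [0, 0, 0, 0, 0, 0, 4]
    - [0, 0, 0, 0, 0, 0, 4]
    - [0, 0, 0, 0, 0, 0, 4]
    - [0, 0, 0, 0, 0, 0, 4]
    - [0, 0, 0, 0, 0, 0, 4]

```text
time_s: 26.65
ee_pos: [0.5157, -0.0261, 0.0483]
eef_rot: [-0.331, 3.124, -0.0]
wrist_force: [0.0, 0.7, -0.3]
finger_gap: 0.0394
```

Call:
drive_tool:
  rows:
    - [0, 0, 1, 0, 0, 0, 4]
    - [0, 0, 2, 0, 0, 0, 4]
    - [0, 0, 4, 0, 0, 0, 4]
    - [0, 0, 4, 0, 0, 0, 3]
    - [0, -1, 1, 0, 0, 0, 1]
    - [0, -2, 0, 0, 0, 0, 0.3]
    - [0, -4, 0, 0, 0, 0, 0.3]
    - [0, 0, 0, 0, 0, 0, 0.3]

```text
time_s: 27.65
ee_pos: [0.5148, -0.1, 0.1682]
eef_rot: [0.322, -3.125, 0.002]
wrist_force: [0.3, 0.7, 0.7]
finger_gap: 0.0044
```

```bash
python3 look.py scene h8 270 200 370 290 7; python3 look.py top h8t 235 100 335 200 7
```

```text
(no output)
```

View pics/h8.png

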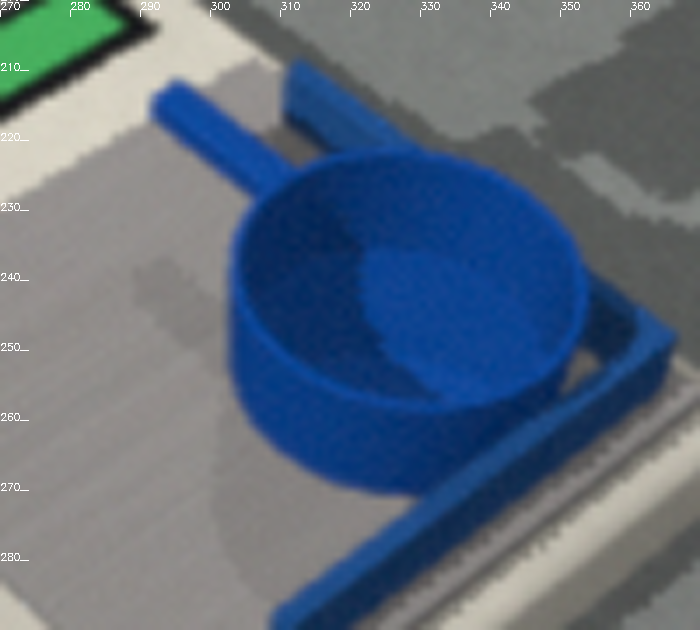

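View pics/h8t.png

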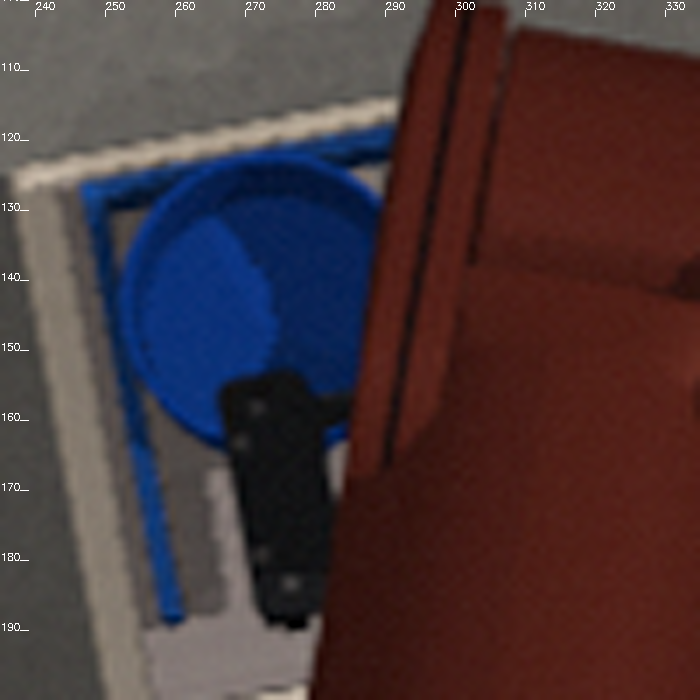

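The bowl sits home against both stops with its handle towards the robot. Next I estimate the key's position and height from both pictures.

```bash
python3 - <<'E'
from h import *
g=cv2.imread("pics/h7_full.png")
g=cv2.imread("pics/scene0.png");t=cv2.imread("pics/top0.png")
def cen(im,box):
    x0,y0,x1,y1=box;h=cv2.cvtColor(im[y0:y1,x0:x1],cv2.COLOR_BGR2HSV)
    m=((h[...,0]>5)&(h[...,0]<20)&(h[...,1]>180)&(h[...,2]>90)).astype(np.uint8)
    ys,xs=np.nonzero(m);print(m.sum(),xs.min()+x0,xs.max()+x0,ys.min()+y0,ys.max()+y0);return xs.mean()+x0,ys.mean()+y0
a=cen(t,(315,195,345,225));b=cen(g,(218,210,248,245));print(a,b)
for z in(.055,.06,.065,.07,.075,.08):
    X=px2w("top",*a,z);print(z,X.round(4),(w2px("scene",X)-b).round(2))
E
```

```text
114 325 336 204 215
119 226 239 220 230
(np.float64(330.5964912280702), np.float64(209.5)) (np.float64(232.47899159663865), np.float64(224.8235294117647))
0.055 [ 0.4409 -0.162   0.055 ] [-0.12  4.54]
0.06 [ 0.4404 -0.1616  0.06  ] [-0.17  2.86]
0.065 [ 0.4399 -0.1611  0.065 ] [-0.21  1.16]
0.07 [ 0.4394 -0.1607  0.07  ] [-0.26 -0.54]
0.075 [ 0.439  -0.1603  0.075 ] [-0.3  -2.26]
0.08 [ 0.4385 -0.1599  0.08  ] [-0.35 -3.99]
```

The key's face is at about (0.439, -0.160, 0.07). I move above it with the fingers shut, to reported z 0.055 (true about 0.084).

Call:
drive_tool:
  rows:
    - [-1.5, -1.2, 0, 0, 0, 0, 0]
    - [-2, -1.6, 0, 0, 0, 0, 0]
    - [-2.2, -1.7, 0, 0, 0, 0, 0]
    - [-1.9, -1.4, -2, 0, 0, 0, 0]
    - [0, 0, -4, 0, 0, 0, 0]
    - [0, 0, -3, 0, 0, 0, 0]
    - [0, 0, -1.5, 0, 0, 0, 0]
    - [0, 0, -0.8, 0, 0, 0, 0]
    - [0, 0, 0, 0, 0, 0, 0]
    - [0, 0, 0, 0, 0, 0, 0]

```text
time_s: 29.0
ee_pos: [0.4403, -0.1553, 0.0561]
eef_rot: [-0.331, 3.123, -0.0]
wrist_force: [0.9, -0.4, -0.7]
finger_gap: 0.0003
```

```bash
python3 look.py scene k1 200 150 300 260 7
```

```text
(no output)
```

View pics/k1.png

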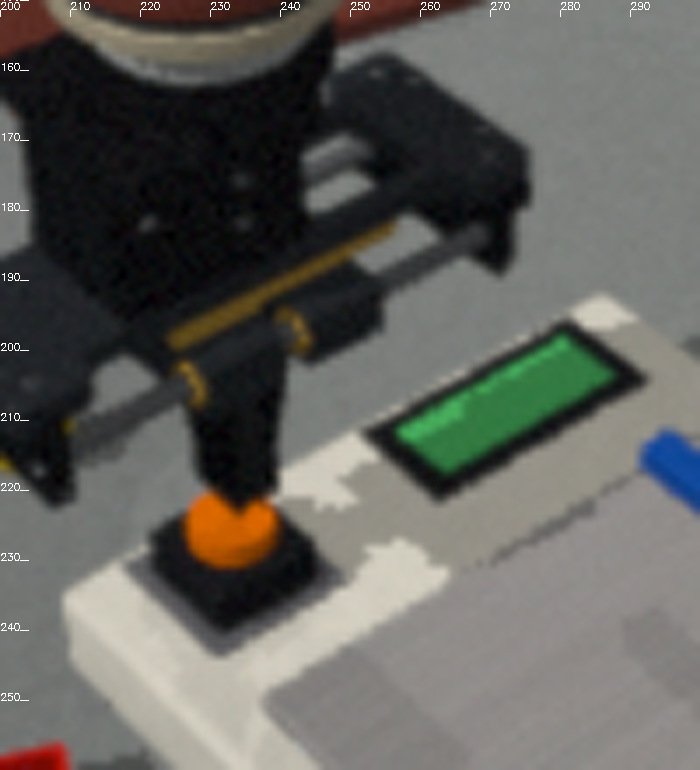

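The tip is over the key at (232,222). A small y correction, then I feel downward.

Call:
drive_tool:
  rows:
    - [-0.15, -0.4, 0, 0, 0, 0, 0]
    - [0, 0, -0.4, 0, 0, 0, 0]
    - [0, 0, -0.2, 0, 0, 0, 0]
    - [0, 0, 0, 0, 0, 0, 0]

```text
time_s: 29.55
ee_pos: [0.4379, -0.1591, 0.049]
eef_rot: [0.33, -3.124, -0.0]
wrist_force: [-0.6, -0.4, 0.3]
finger_gap: 0.001
```

Call:
drive_tool:
  rows:
    - [0, 0, -0.1, 0, 0, 0, 0]
    - [0, 0, -0.1, 0, 0, 0, 0]
    - [0, 0, 0, 0, 0, 0, 0]

```text
time_s: 29.92
ee_pos: [0.4381, -0.1592, 0.0472]
eef_rot: [0.33, -3.124, 0.0]
wrist_force: [-0.2, -0.3, 0.1]
finger_gap: 0.0004
```

Call:
drive_tool:
  rows:
    - [0, 0, -0.1, 0, 0, 0, 0]
    - [0, 0, -0.1, 0, 0, 0, 0]
    - [0, 0, 0, 0, 0, 0, 0]

```text
time_s: 30.3
ee_pos: [0.438, -0.1592, 0.0451]
eef_rot: [0.33, -3.124, 0.0]
wrist_force: [1.2, 0.5, 0.6]
finger_gap: 0.0004
```

Call:
drive_tool:
  rows:
    - [0, 0, -0.1, 0, 0, 0, 0]
    - [0, 0, -0.1, 0, 0, 0, 0]
    - [0, 0, 0, 0, 0, 0, 0]

```text
time_s: 30.68
ee_pos: [0.4381, -0.1593, 0.0433]
eef_rot: [-0.33, 3.124, -0.0]
wrist_force: [0.0, 0.3, 2.1]
finger_gap: 0.0005
```

Call:
drive_tool:
  rows:
    - [0, 0, -0.1, 0, 0, 0, 0]
    - [0, 0, 0, 0, 0, 0, 0]

```text
time_s: 30.92
ee_pos: [0.4381, -0.1592, 0.0423]
eef_rot: [-0.33, 3.124, -0.0]
wrist_force: [-0.2, -0.2, 3.0]
finger_gap: 0.0004
```

Call:
drive_tool:
  rows:
    - [0, 0, -0.1, 0, 0, 0, 0]
    - [0, 0, 0, 0, 0, 0, 0]

```text
time_s: 31.18
ee_pos: [0.4382, -0.1592, 0.0413]
eef_rot: [-0.331, 3.124, -0.0]
wrist_force: [-0.9, 0.0, 4.2]
finger_gap: 0.0003
```

```bash
python3 -c "
from h import *
s=env.read_state();print(np.round(s['moment'],3),np.round(s['wrist_force'],2),s['ee_pos'])"
```

```text
[0.063 0.171 0.019] [-0.89  0.01  4.24] [ 0.43815696 -0.15920458  0.04129768]
```

The force rises at about 1.3 N/mm, as the key's spring should. I go on to about 6.3 N and hold.

Call:
drive_tool:
  rows:
    - [0, 0, -0.1, 0, 0, 0, 0]
    - [0, 0, 0, 0, 0, 0, 0]

```text
time_s: 31.42
ee_pos: [0.4382, -0.1592, 0.0403]
eef_rot: [-0.33, 3.124, -0.0]
wrist_force: [-1.6, 0.2, 4.6]
finger_gap: 0.0003
```

Call:
drive_tool:
  rows:
    - [0, 0, -0.05, 0, 0, 0, 0]
    - [0, 0, 0, 0, 0, 0, 0]

```text
time_s: 31.68
ee_pos: [0.4382, -0.1592, 0.0399]
eef_rot: [-0.33, 3.124, -0.0]
wrist_force: [-1.3, 0.2, 6.7]
finger_gap: 0.0006
```

Call:
drive_tool:
  rows:
    - [0, 0, 0, 0, 0, 0, 0]
    - [0, 0, 0, 0, 0, 0, 0]
    - [0, 0, 0, 0, 0, 0, 0]
    - [0, 0, 0, 0, 0, 0, 0]

```text
time_s: 32.17
ee_pos: [0.4382, -0.1592, 0.0399]
eef_rot: [-0.33, 3.124, -0.0]
wrist_force: [-1.7, 0.6, 5.9]
finger_gap: 0.0006
```

Call:
drive_tool:
  rows:
    - [0, 0, 0, 0, 0, 0, 0]
    - [0, 0, 0, 0, 0, 0, 0]
    - [0, 0, 0, 0, 0, 0, 0]
    - [0, 0, 0, 0, 0, 0, 0]

```text
time_s: 32.67
ee_pos: [0.4382, -0.1592, 0.0399]
eef_rot: [-0.33, 3.124, -0.0]
wrist_force: [-2.0, 0.8, 5.3]
finger_gap: 0.0006
```

Call:
drive_tool:
  rows:
    - [0, 0, 0, 0, 0, 0, 0]
    - [0, 0, 0, 0, 0, 0, 0]
    - [0, 0, 0, 0, 0, 0, 0]
    - [0, 0, 0, 0, 0, 0, 0]

```text
time_s: 33.17
ee_pos: [0.4382, -0.1592, 0.0399]
eef_rot: [-0.33, 3.124, -0.0]
wrist_force: [-1.1, 1.0, 6.3]
finger_gap: 0.0005
```

The key was held about 1.5 s at roughly 6 N, about 4 of its 5 mm. I let it come up slowly and rise clear, then refine the part pose.

Call:
drive_tool:
  rows:
    - [0, 0, 0.2, 0, 0, 0, 0]
    - [0, 0, 0.3, 0, 0, 0, 0]
    - [0, 0, 0.5, 0, 0, 0, 0]
    - [0, 0, 2, 0, 0, 0, 0]
    - [0, 0, 4, 0, 0, 0, 0]
    - [0, 0, 4, 0, 0, 0, 0]
    - [0, 0, 0, 0, 0, 0, 0]

```text
time_s: 34.05
ee_pos: [0.4399, -0.1596, 0.1525]
eef_rot: [-0.33, 3.119, -0.001]
wrist_force: [1.0, 0.7, -0.7]
finger_gap: 0.001
```

```bash
python3 look.py top k2 350 140 450 230 7;python3 look.py scene k2s 110 250 230 350 6; python3 - <<'E'
from h import *
c=[(412,258),(457,278),(395,416),(347,398)]
P=[px2w("top",350+x/6,135+y/6,.026) for x,y in c];print(np.round(P,4))
print("mid",np.mean(P,0),"yaw",[np.degrees(np.arctan2(*(P[a]-P[b])[[1,0]])) for a,b in((0,3),(1,2))])
E
```

```text
[[ 0.5338 -0.3968  0.026 ]
 [ 0.5254 -0.4167  0.026 ]
 [ 0.4633 -0.3896  0.026 ]
 [ 0.4707 -0.3684  0.026 ]]
mid [ 0.49829703 -0.39289463  0.026     ] yaw [np.float64(-24.2023057993766), np.float64(-23.574375607928932)]
```

View pics/k2.png

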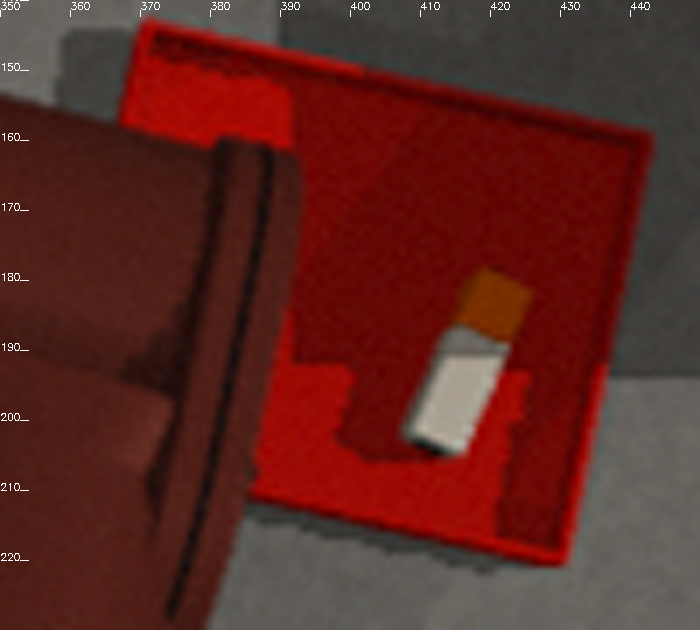

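View pics/k2s.png

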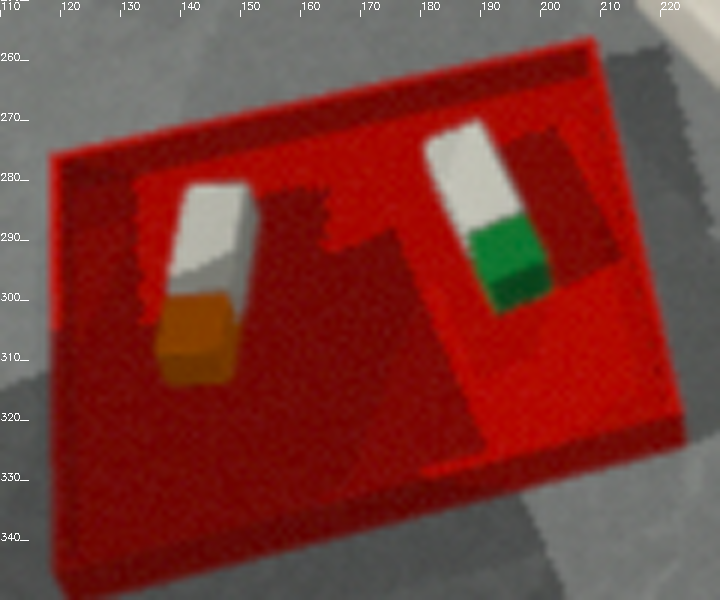

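Both views agree. The orange-capped fitting is at top (417,191) / scene (145,295). The green-capped spare at top (381,184) is left alone, and the turquoise and yellow look-alikes lie outside the tray. Part centre is about (0.498, -0.393), yaw -24°, measured 68×22 mm. I move above it.

Call:
drive_tool:
  rows:
    - [0.4, -1.5, 0, 0, 0, -3, 2]
    - [0.7, -2.9, 0, 0, 0, -4.5, 4.5]
    - [0.7, -2.9, 0, 0, 0, -4.5, 4.5]
    - [0.7, -2.9, 0, 0, 0, -4.5, 4.5]
    - [0.7, -2.9, 0, 0, 0, -4.5, 4.5]
    - [0.7, -2.9, 0, 0, 0, -4.5, 4.5]
    - [0.7, -2.9, 0, 0, 0, -4.5, 4.5]
    - [0.7, -2.6, 0, 0, 0, -3.5, 4.5]
    - [0.45, -1.7, 0, 0, 0, -2.5, 4.5]
    - [0, 0, 0, 0, 0, 0, 4.5]
    - [0, 0, 0, 0, 0, 0, 4.5]

```text
time_s: 35.52
ee_pos: [0.4954, -0.3906, 0.1493]
eef_rot: [-0.65, -3.073, -0.001]
wrist_force: [0.8, 0.4, 0.8]
finger_gap: 0.0454
```

Call:
drive_tool:
  rows:
    - [0.15, -0.15, -2, 0, 0, 0, 4.5]
    - [0, 0, -4, 0, 0, 0, 4.5]
    - [0, 0, -4, 0, 0, 0, 4.5]
    - [0, 0, -2.5, 0, 0, 0, 4.5]
    - [0, 0, -0.8, 0, 0, 0, 4.5]
    - [0, 0, 0, 0, 0, 0, 4.5]
    - [0, 0, 0, 0, 0, 0, 4.5]

```text
time_s: 36.4
ee_pos: [0.4977, -0.3931, 0.0179]
eef_rot: [0.651, 3.072, -0.001]
wrist_force: [0.6, 0.0, 0.1]
finger_gap: 0.0452
```

```bash
python3 look.py scene p1 100 230 220 350 6
```

```text
(no output)
```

View pics/p1.png

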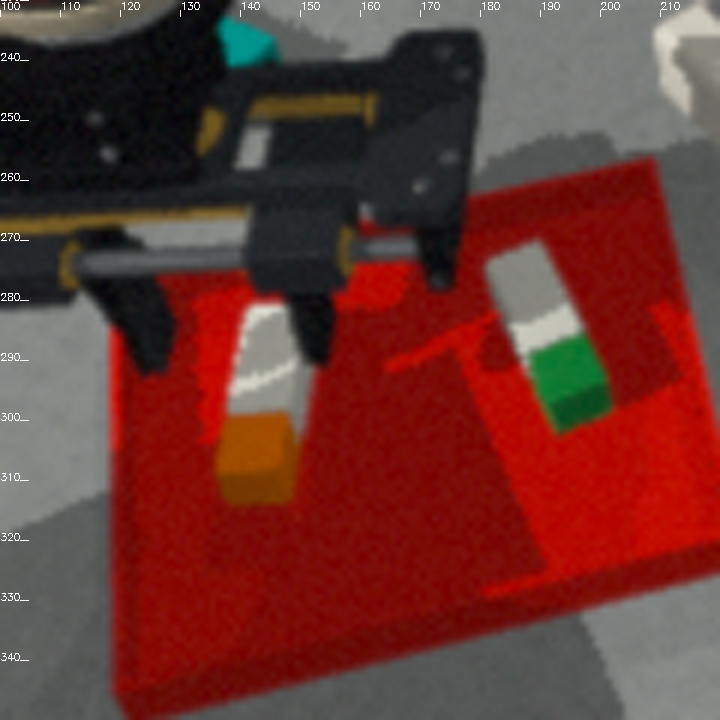

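```bash
python3 - <<'E'
from h import *
st=env.read_state();T=np.array(st["ee_pos"])+[0,0,.029];R=cv2.Rodrigues(np.array(st["eef_rot"]))[0]
g=cv2.imread("pics/p1_full.png");x0,y0,s=100,230,6
c=cv2.resize(g[y0:y0+120,x0:x0+120],None,fx=s,fy=s,interpolation=cv2.INTER_CUBIC)
def poly(P,col):cv2.polylines(c,[np.int32([(w2px("scene",p)-[x0,y0]+.5)*s for p in P])],True,col,1)
for sg in(-1,1):
  poly([T+R@np.array([x,sg*y,0]) for x,y in((-.0095,.0226),(.0095,.0226),(.0095,.0376),(-.0095,.0376))],(0,255,255))
a=np.radians(-24);M=np.array([[np.cos(a),-np.sin(a)],[np.sin(a),np.cos(a)]])
poly([np.r_[[.498,-.393]+M@np.array(q),.026] for q in((.035,.011),(.035,-.011),(-.035,-.011),(-.035,.011))],(0,255,0))
cv2.imwrite("pics/p2.png",c)
E
```

```text
(no output)
```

View pics/p2.png

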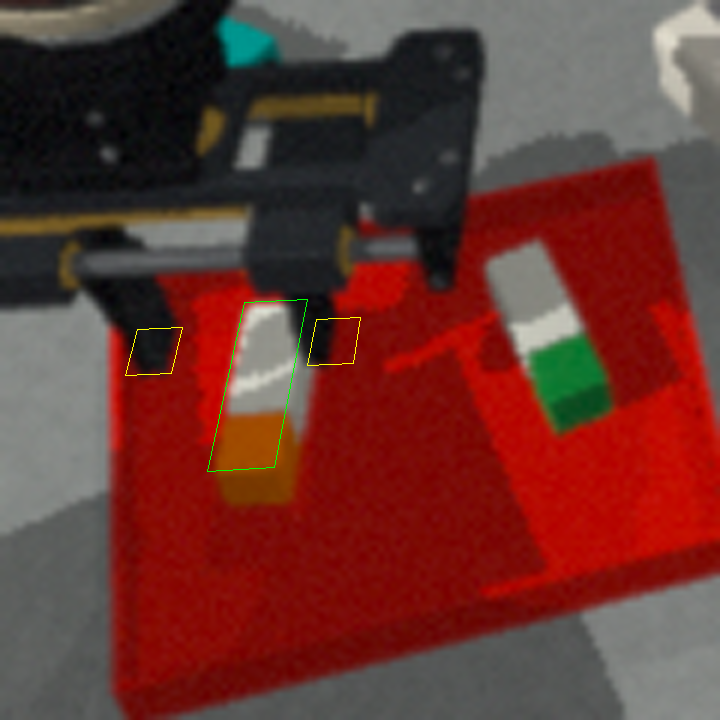

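The projected finger and part outlines agree within about 2 mm, so the fingers will straddle the part. I lower with a 1.5 mm y nudge, tips to about 4 mm above the tray floor.

Call:
drive_tool:
  rows:
    - [0, 0.15, -0.8, 0, 0, 0, 4.5]
    - [0, 0, -1, 0, 0, 0, 4.5]
    - [0, 0, -1, 0, 0, 0, 4.5]
    - [0, 0, -0.7, 0, 0, 0, 4.5]
    - [0, 0, -0.3, 0, 0, 0, 4.5]
    - [0, 0, 0, 0, 0, 0, 4.5]

```text
time_s: 37.2
ee_pos: [0.497, -0.3912, -0.0214]
eef_rot: [-0.651, -3.073, 0.0]
wrist_force: [0.4, 0.0, 1.0]
finger_gap: 0.045
```

```bash
python3 look.py scene p3 100 230 220 350 6
```

```text
(no output)
```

View pics/p3.png

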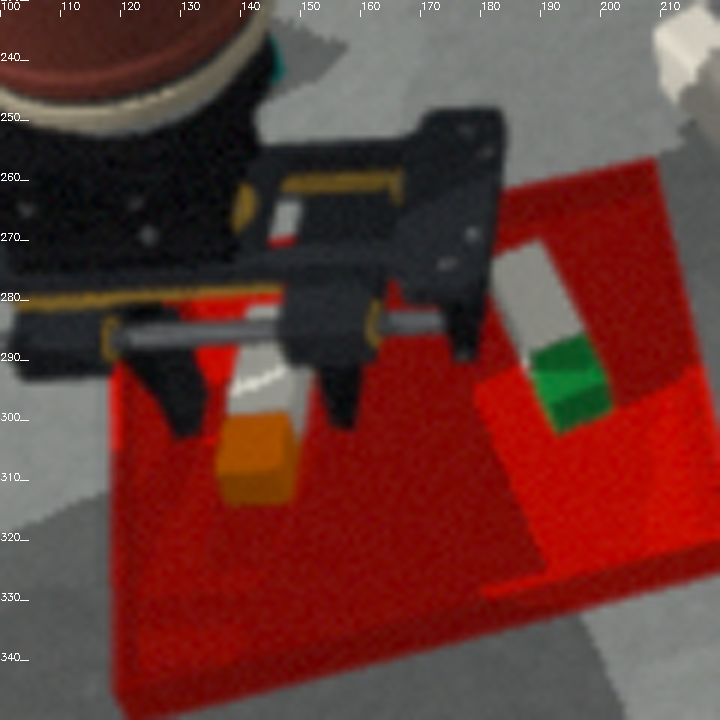

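The part lies between the fingers, tips at (131,302) and (157,301). Close with a moderate grip and lift.

Call:
drive_tool:
  rows:
    - [0, 0, 0, 0, 0, 0, 1.5]
    - [0, 0, 0, 0, 0, 0, 1.5]
    - [0, 0, 0, 0, 0, 0, 1.5]
    - [0, 0, 0, 0, 0, 0, 1.5]
    - [0, 0, 0, 0, 0, 0, 1.5]
  grip_force: 20

```text
time_s: 37.88
ee_pos: [0.4972, -0.3912, -0.0211]
eef_rot: [0.651, 3.073, -0.0]
wrist_force: [-0.1, 0.6, 2.5]
finger_gap: 0.0219
```

Call:
drive_tool:
  rows:
    - [0, 0, 0.5, 0, 0, 0, 1.5]
    - [0, 0, 1.5, 0, 0, 0, 1.5]
    - [0, 0, 3, 0, 0, 0, 1.5]
    - [0, 0, 4, 0, 0, 0, 1.5]
    - [0, 0, 4, 0, 0, 0, 1.5]
    - [0, 0, 3, 0, 0, 0, 1.5]
    - [0, 0, 0, 0, 0, 0, 1.5]

```text
time_s: 38.75
ee_pos: [0.4982, -0.3925, 0.1423]
eef_rot: [0.651, 3.068, -0.002]
wrist_force: [-0.1, -0.0, -0.8]
finger_gap: 0.0215
```

```bash
python3 look.py scene p4 70 150 220 340 4
```

```text
(no output)
```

View pics/p4.png

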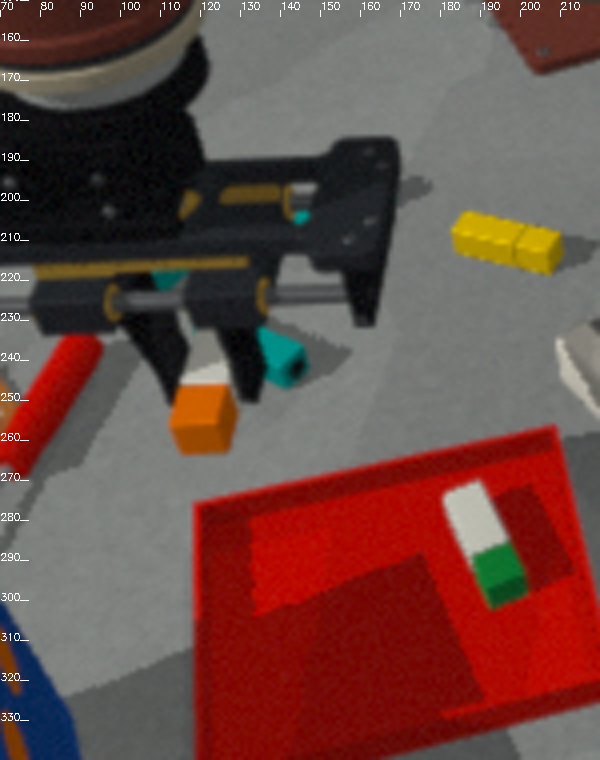

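The part is gripped (gap 22 mm) and lifted level. The spare stays in place. I carry it over the bowl.

Call:
drive_tool:
  rows:
    - [0.4, 1.5, 0.5, 0, 0, 0, 1.5]
    - [0.8, 3, 0.5, 0, 0, 0, 1.5]
    - [1, 3.7, 0, 0, 0, 0, 1.5]
    - [1, 3.7, 0, 0, 0, 0, 1.5]
    - [1, 3.7, 0, 0, 0, 0, 1.5]
    - [1, 3.7, 0, 0, 0, 0, 1.5]
    - [1, 3.7, 0, 0, 0, 0, 1.5]
    - [1, 3.7, 0, 0, 0, 0, 1.5]
    - [1, 3.7, 0, 0, 0, 0, 1.5]
    - [1, 3.7, 0, 0, 0, 0, 1.5]
    - [0.8, 2.6, 0, 0, 0, 0, 1.5]
    - [0.4, 1.5, 0, 0, 0, 0, 1.5]

```text
time_s: 40.3
ee_pos: [0.6006, -0.0065, 0.1479]
eef_rot: [-0.647, -3.073, 0.0]
wrist_force: [0.6, -0.4, -0.5]
finger_gap: 0.0216
```

Call:
drive_tool:
  rows:
    - [0, 0, 0, 0, 0, 0, 1.5]
    - [0, 0, 0, 0, 0, 0, 1.5]

```text
time_s: 40.55
ee_pos: [0.6006, -0.0107, 0.1487]
eef_rot: [-0.654, -3.073, 0.001]
wrist_force: [0.3, -0.2, 0.1]
finger_gap: 0.022
```

```bash
python3 look.py scene q1 270 150 380 290 5
```

```text
(no output)
```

View pics/q1.png

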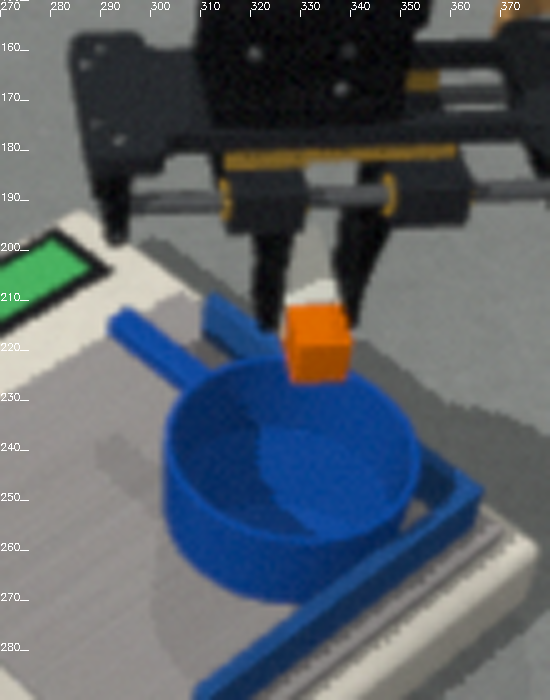

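The part hangs above the bowl. I lower it to just above the rim and check the centring.

Call:
drive_tool:
  rows:
    - [0.1, 0.1, -2, 0, 0, 0, 1.5]
    - [0, 0, -2.5, 0, 0, 0, 1.5]
    - [0, 0, -1.3, 0, 0, 0, 1.5]
    - [0, 0, 0, 0, 0, 0, 1.5]
    - [0, 0, 0, 0, 0, 0, 1.5]

```text
time_s: 41.22
ee_pos: [0.6025, -0.0084, 0.0913]
eef_rot: [0.652, 3.073, 0.0]
wrist_force: [0.1, -0.1, -0.7]
finger_gap: 0.0217
```

```bash
python3 look.py scene q2 280 180 370 290 6
```

```text
(no output)
```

View pics/q2.png

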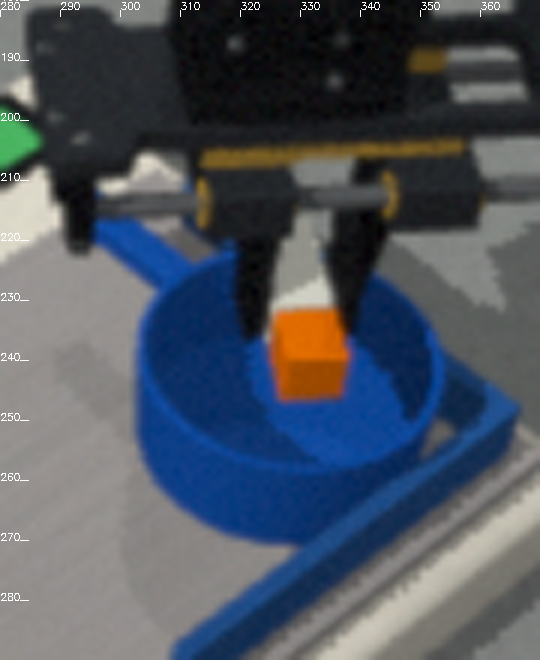

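```bash
python3 - <<'E'
from h import *
g=cv2.imread("pics/q2_full.png");x0,y0,s=280,180,6
c=cv2.resize(g[y0:y0+110,x0:x0+90],None,fx=s,fy=s,interpolation=cv2.INTER_CUBIC)
def poly(P,col):cv2.polylines(c,[np.int32([(w2px("scene",p)-[x0,y0]+.5)*s for p in P])],True,col,1)
t=np.linspace(0,6.28,60)
poly([[.6013+.055*np.cos(a),-.0085+.055*np.sin(a),.103] for a in t],(0,255,255))
a=np.radians(-24);M=np.array([[np.cos(a),-np.sin(a)],[np.sin(a),np.cos(a)]])
for zb,col in((.1163,(0,255,0)),(.062,(255,255,255))):
  for z in (zb,zb+.022): poly([np.r_[[.6025,-.0084]+M@np.array(q),z] for q in((.035,.011),(.035,-.011),(-.035,-.011),(-.035,.011))],col)
cv2.imwrite("pics/q3.png",c)
E
```

```text
(no output)
```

View pics/q3.png

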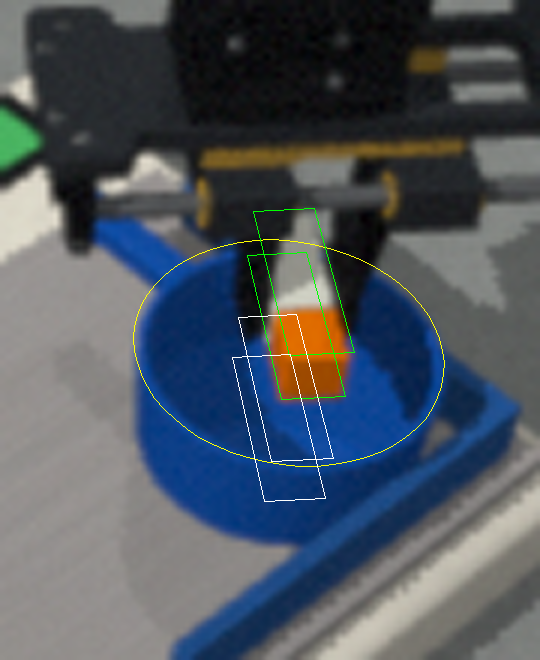

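Prediction and picture agree, and the part clears the rim all round. I lower to about 4 mm above the bowl floor, then feel.

Call:
drive_tool:
  rows:
    - [0, 0, -1.5, 0, 0, 0, 1.5]
    - [0, 0, -1.5, 0, 0, 0, 1.5]
    - [0, 0, -1.2, 0, 0, 0, 1.5]
    - [0, 0, -0.6, 0, 0, 0, 1.5]
    - [0, 0, -0.2, 0, 0, 0, 1.5]
    - [0, 0, 0, 0, 0, 0, 1.5]
    - [0, 0, 0, 0, 0, 0, 1.5]

```text
time_s: 42.15
ee_pos: [0.6024, -0.0082, 0.0412]
eef_rot: [0.651, 3.073, 0.0]
wrist_force: [-0.5, 0.1, -0.9]
finger_gap: 0.0221
```

Call:
drive_tool:
  rows:
    - [0, 0, -0.1, 0, 0, 0, 1.5]
    - [0, 0, -0.1, 0, 0, 0, 1.5]
    - [0, 0, 0, 0, 0, 0, 1.5]

```text
time_s: 42.52
ee_pos: [0.602, -0.0082, 0.0387]
eef_rot: [-0.651, -3.073, 0.0]
wrist_force: [-0.8, 0.2, -1.0]
finger_gap: 0.0219
```

Call:
drive_tool:
  rows:
    - [0, 0, -0.1, 0, 0, 0, 1.5]
    - [0, 0, 0, 0, 0, 0, 1.5]

```text
time_s: 42.78
ee_pos: [0.602, -0.0082, 0.0376]
eef_rot: [-0.651, -3.073, 0.0]
wrist_force: [0.3, -0.3, -0.9]
finger_gap: 0.022
```

Call:
drive_tool:
  rows:
    - [0, 0, -0.05, 0, 0, 0, 1.5]
    - [0, 0, 0, 0, 0, 0, 1.5]

```text
time_s: 43.02
ee_pos: [0.6021, -0.0082, 0.0372]
eef_rot: [-0.651, -3.073, 0.0]
wrist_force: [0.1, -0.2, -0.4]
finger_gap: 0.0219
```

Call:
drive_tool:
  rows:
    - [0, 0, -0.05, 0, 0, 0, 1.5]
    - [0, 0, 0, 0, 0, 0, 1.5]

```text
time_s: 43.28
ee_pos: [0.6021, -0.0082, 0.0369]
eef_rot: [0.651, 3.073, 0.0]
wrist_force: [-0.7, -0.3, 1.8]
finger_gap: 0.022
```

Call:
drive_tool:
  rows:
    - [0, 0, -0.05, 0, 0, 0, 1.5]
    - [0, 0, 0, 0, 0, 0, 1.5]

```text
time_s: 43.52
ee_pos: [0.6021, -0.0082, 0.0369]
eef_rot: [0.651, 3.073, 0.001]
wrist_force: [-3.4, -0.6, 6.1]
finger_gap: 0.022
```

The part touches the bowl floor at 6 N, at the expected height. I ease half a millimetre, open slowly and withdraw straight up.

Call:
drive_tool:
  rows:
    - [0, 0, 0.05, 0, 0, 0, 1.5]
    - [0, 0, 0, 0, 0, 0, 1.5]
    - [0, 0, 0, 0, 0, 0, 2.6]
    - [0, 0, 0, 0, 0, 0, 3.4]
    - [0, 0, 0, 0, 0, 0, 3.4]
    - [0, 0, 0, 0, 0, 0, 3.4]
    - [0, 0, 0, 0, 0, 0, 3.4]

```text
time_s: 44.4
ee_pos: [0.6021, -0.0082, 0.0367]
eef_rot: [0.651, 3.073, -0.0]
wrist_force: [0.4, -0.7, -0.6]
finger_gap: 0.0341
```

Call:
drive_tool:
  rows:
    - [0, 0, 0.5, 0, 0, 0, 3.4]
    - [0, 0, 1, 0, 0, 0, 3.4]
    - [0, 0, 2, 0, 0, 0, 3.4]
    - [0, 0, 4, 0, 0, 0, 3.4]
    - [0, 0, 5, 0, 0, 0, 3.4]
    - [0, 0, 4, 0, 0, 0, 3.4]
    - [-1, -5, 0, 0, 0, 0, 3.4]
    - [-1, -5, 0, 0, 0, 0, 3.4]
    - [-1, -5, 0, 0, 0, 0, 3.4]
    - [-1, -5, 0, 0, 0, 0, 3.4]
    - [0, 0, 0, 0, 0, 0, 3.4]
    - [0, 0, 0, 0, 0, 0, 3.4]

```text
time_s: 45.9
ee_pos: [0.5624, -0.2078, 0.2027]
eef_rot: [0.651, 3.072, 0.001]
wrist_force: [-0.2, 0.9, -0.3]
finger_gap: 0.0339
```

```bash
python3 look.py scene r1 200 170 380 320 4; python3 look.py top r1t 235 100 335 200 7
```

```text
(no output)
```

View pics/r1.png

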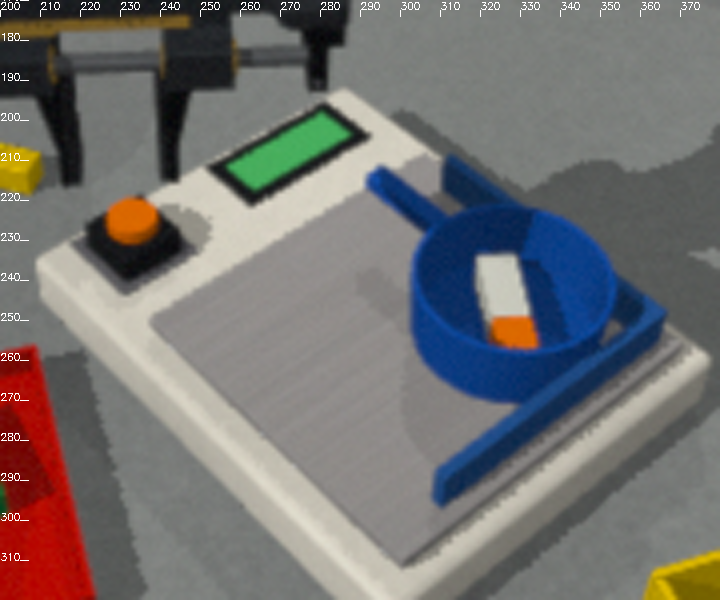

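View pics/r1t.png

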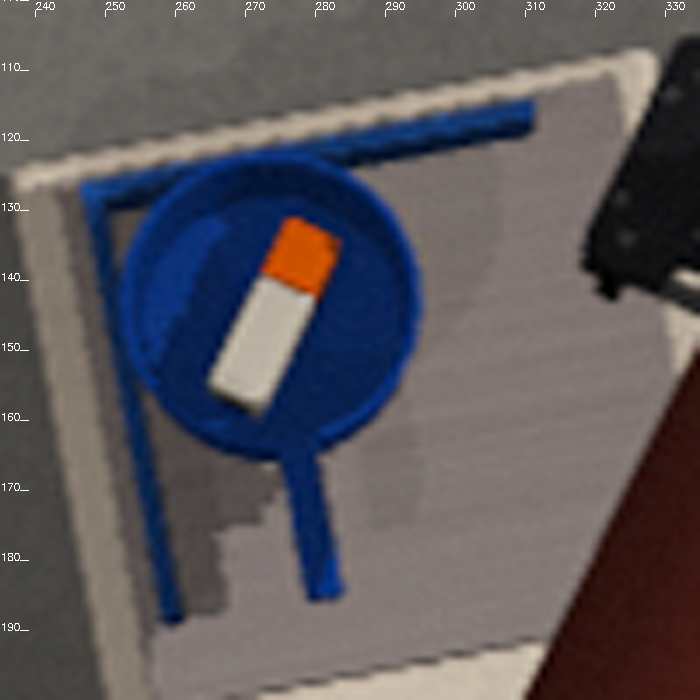

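The fitting lies flat in the bowl and the bowl is unmoved against both stops. The key is up, the spare is still in the tray, and the robot is clear. Handing in.

```bash
python3 -c "
from plant import env
print(env.finish_job())"
```

```text
the job is handed in; nothing more can be done
None
```

I put the empty bowl level on the platter, slid it home against both stops and let go. I then pressed and released the tare key and lowered the orange-capped fitting into the bowl. The job is handed in at about 46 s; no verdict was reported.

**Final checks:**
- **Bowl and fitting:** the last pictures show the bowl at both stops with its handle towards the robot and the fitting flat inside. Compared by eye with the picture after release, the bowl had not moved, though a shift under about 1 mm would not show.
- **Tare key:** held about 1.5 s at roughly 6 N, which is about 4 of its 5 mm travel, estimated from the force. It is up again.
- **Rest of the scene:** the green-capped spare was still in the tray after the lift, and the robot is clear of everything.

**What failed or disagreed:**
- **First grasp missed:** the true tip height is 29 mm more than reported. I found this by touching the table, which gave a 13 N contact, and used the corrected height from then on.
- **Slide harder than intended:** while sliding the bowl, the wrist briefly read 12.6 N towards the rear stop and 17 N vertically. That is above the 3 to 5 N suggested but under the 25 N limit, and I backed off at once. Left-stop contact peaked at about 9 N.
- **Seat position:** the camera estimate and the contact position differed by about 3 mm. I went by contact.

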